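# Make up the gilder's kit and the kiln kit

### The job

Make up the two kit trays: the gilder's tray (the one with two round wells) gets the small brown bottle in one well and the small dish in the other, and the kiln tray gets the medium-sized dish in its round well and the two U-shaped fireclay setters in its rectangular bay. Lay the trough-up setter in the bay first, then set the trough-down one on it, parallel and level, so that the flanges interlock (one flange of each down in the trough of the other) and both stay within the bay. Stand everything upright, flat on the floor of its well, let go of it, and leave the larger bottle where it stands.

Things in the scene. Friction and masses are not known exactly. Their poses are not given: they have to be found in the camera images.
- gilder_tray: The gilder's kit tray: dark wooden board, 84 mm (x) by 160 mm (y, with the end cleats), fixed in place, with two round wells. Wells 5 mm deep, felt-lined: floor 11 mm above the underside, top face 16 mm, end cleats 18 mm. Origin: centre of the underside, z up. The wells are alike, 58 mm across, centred at x = 0, y = +36 mm and y = -36 mm.
- kiln_tray: The kiln kit tray: dark wooden board, 100 mm (x) by 176 mm (y, with the end cleats), fixed in place, with one rectangular bay and one large round well. Wells 5 mm deep, felt-lined: floor 11 mm above the underside, top face 16 mm, end cleats 18 mm. Origin: centre of the underside, z up. Bay: 70 mm along x by 62 mm along y, centred at x = 0, y = +46 mm (too narrow for two setters side by side). Dish well: 80 mm across, centred at x = 0, y = -37 mm.
- setter_up: One of two alike kiln setters: buff fireclay U-section, 56 mm long (x), 36 mm wide (y), 30 mm high, walls and web 6 mm thick (trough 24 mm wide and 24 mm deep, open at both ends), about 60 g. This one lies trough up, web underneath. Origin: centre of its underside; z up.
- setter_down: The other kiln setter, of the same size (56 x 36 x 30 mm, 6 mm thick, x along its length), lying trough down: it stands on the edges of its two flanges with the web on top. Origin: centre of its underside, z up. Interlocked, its underside is 6 mm above the lower one's and its middle 15 mm (6 to 24) to either side of the lower one's, across.
- small_bottle: The small brown glass bottle, without label: 40 mm across, 65 mm to the shoulder, 74 mm high with its cap, about 110 g. Origin: centre of its underside; z up.
- small_dish: The small round porcelain dish: 40 mm across, 26 mm high, with gold dried in it and on its rim, about 30 g. Origin: on its underside; the middle of the dish lies 1 mm from it toward its +y; z up.
- medium_dish: The medium round porcelain dish: 63 mm across, 26 mm high, hollow, about 70 g (a much larger dish, 116 mm, stays at the back of the board). Origin: centre of its underside; z up.
- large_bottle: The larger brown bottle, 52 mm across and 89 mm high; it belongs to neither kit. Origin: centre of its underside.

How it is judged (in metres and radians):
At the end, for the whole second after the job is handed in: Bottle, dishes, lower setter flat on well floors (2.5 mm, 0.07 rad), 12 mm of centre (setter 15 along, 18 across). Upper setter interlocked: 6 +- 2.5 mm up, 5-25 mm sideways, 15 along, within 20 of bay centre, 0.2 rad parallel. All at rest, released; larger bottle upright, within 30 mm (x of small_bottle in the frame of gilder_tray between -0.012 and 0.012 m and y of small_bottle in the frame of gilder_tray between -0.05 and 0.05 m and z of small_bottle in the frame of gilder_tray between 0.0085 and 0.0135 m and angle between each of small_bottle, small_dish, medium_dish, setter_up, setter_down's own z axis and vertical below 0.07 rad and linear speed of each of small_bottle, small_dish, medium_dish, setter_up, setter_down below 0.02 m/s and angular speed of each of small_bottle, small_dish, medium_dish, setter_up, setter_down below 0.2 rad/s and x of small_dish in the frame of gilder_tray between -0.012 and 0.012 m and y of small_dish in the frame of gilder_tray between -0.05 and 0.05 m and z of small_dish in the frame of gilder_tray between 0.0085 and 0.0135 m and ((y of small_bottle in the frame of gilder_tray between 0.024 and 0.048 m and y of small_dish in the frame of gilder_tray between -0.048 and -0.024 m) or (y of small_bottle in the frame of gilder_tray between -0.048 and -0.024 m and y of small_dish in the frame of gilder_tray between 0.024 and 0.048 m)) and x of medium_dish in the frame of kiln_tray between -0.012 and 0.012 m and y of medium_dish in the frame of kiln_tray between -0.049 and -0.025 m and z of medium_dish in the frame of kiln_tray between 0.0085 and 0.0135 m and x of setter_up in the frame of kiln_tray between -0.015 and 0.015 m and y of setter_up in the frame of kiln_tray between 0.028 and 0.064 m and z of setter_up in the frame of kiln_tray between 0.0085 and 0.0135 m and x of setter_down in the frame of setter_up between -0.015 and 0.015 m and z of setter_down in the frame of setter_up between 0.0035 and 0.0085 m and angle between the x axis of setter_down and the x axis of setter_up, either way round below 0.2 rad and (y of setter_down in the frame of setter_up between 0.005 and 0.025 m or y of setter_down in the frame of setter_up between -0.025 and -0.005 m) and y of setter_down in the frame of kiln_tray between 0.026 and 0.066 m and angle between large_bottle's own z axis and vertical below 0.15 rad and distance of large_bottle from where it was at the start of the episode below 0.03 m); the robot touches nothing.
It fails at once if the larger bottle is knocked over (angle between large_bottle's own z axis and vertical above 0.5 rad).
It also fails if it takes over 141 s, if anything falls off the work surface, if the arm or the gripper's body presses on something with over 40 N, if the wrist force passes 120 N, or if a joint passes its speed limit or range.

### The arm

A 6-joint arm with a two-finger parallel gripper is mounted at the origin on a cart in front of the work surface, level with it; the furniture and walls round the work are solid. World frame = base frame: x ahead of the robot, y to its left, z up, the work surface at z = 0. Lengths are in mm, angles in rad, forces in N, time in s.
With the tool pointing down it reaches from about 300 to 750 mm from the base axis. Payload 8.5 kg.
Tool frame: the origin (TCP) lies between the finger pads; the fingertips stand 22 mm ahead of it and the grasp point (between the pads) lies 3 mm ahead of it; z points along the fingers, y is the direction in which the jaws open and shut (so a half turn about z gives the same grasp; the last joint's range is limited). The gripper opens to 88 mm and grips with 3 to 60 N. Pads are 18 mm wide; open, the fingers measure 123 mm over their backs; the gripper's body (75 mm by 187 mm) begins 45 mm behind the grasp point.
Start: joints at [0.933, 0.381, 1.297, -0, 1.464, -0.215], TCP at [225.663, 501.554, 260.748] pointing down, gripper open.
Joint ranges: [-3.11, 3.11], [-0.89, 2.33], [0.22, 2.48], [-1.42, 4.56], [0.17, 2.85], [-2.88, 2.88]. Speed limits (rad/s): [2.39, 2.39, 3.14, 3.14, 3.14, 3.14].

### API

Orientations are given as a unit quaternion [w, x, y, z].
In Python, from bench import arm gives the robot as it stands.
- The arm moves only by the tool apply_moves, never from a script. Its argument "increments" is one flat list of numbers, 5 for each row, row after row: the shift along the tool's x, y, z in m, then the turn about the tool's z in degrees, then the finger opening in m, from 0 to 0.0881. A call has 1 to 10 rows; each row shifts and turns the pose as measured when the row begins, along the tool's axes as they then stand; what a row does not reach is not made up. A row lasts 1/10 s, in which the tool goes at most 50 mm and 8.59 degrees, less where a joint would pass 70% of its speed; a pose out of reach is approached as far as the arm can. A call is refused whole if a number of a shift passes 0.05 or a number of a turn 8.59, either way. A call with a gripper value outside its range is refused whole. The fingers move at their own pace and stop on an object; "grip_force" is the grip in N (left out, the last holds). Time passes only in rows, so rows that do not move let the fingers close. It gives the time, the measured TCP pose, the force and the opening at its end, in the units of the state.
- arm.get_state(): the state, without advancing time (a new reading comes with each control period).
- arm.camera(name): name is "scene" or "side" or "wrist"; returns a dict with "pixels" (480x640x3 uint8, blue, green, red), "vfov" (degrees; the focal length in pixels is half the picture's height over the tangent of half this angle, whatever the lens; pixels are square), "cx", "cy" (the principal point, pixels), "k1" (the pictures are not rectified: a ray, as slopes to the right and down, at radius r is drawn at 1 + k1 r^2 times it, then the intrinsics apply), "eye" and "orientation" of the camera in the world. Camera axes: x right, y up, looking along -z (the intrinsics and any distortion apply to the point x, -y, -z); pixel columns grow to the right and rows downward; lengths in mm; the calibration is good to about 2 mm. A picture is of the moment at which its call begins. There is no depth.
- arm.job_done(): hands the job in, once; it reports no verdict.
The state is a dict: "clock": time; "q": joint angles; "dq": joint speeds; "joint_efforts": joint torques, N m; "tcp_pos": TCP position; "tcp_rot": TCP orientation; "contact_force": force on the tool from outside, world axes, zero at the start; "ft_torque": the same for the moment, N m; "grip_width": finger opening in mm.
Only numpy, scipy, OpenCV 4.12 (cv2) and the standard library are available. Lean on these libraries where they do the work, as an engineer would, in place of code of your own. Each camera call takes 0.05 s, during which the arm holds its last target.

## Working session

There is one attempt and no reset: what is moved stays moved. The work goes in short steps, Python scripts to look and compute and a tool call to move; the robot and the scene stay as the last step left them, time stands still between calls to the robot, and variables do not carry over. Pictures are saved under pics/ and viewed, and the job is handed in when it is done.

Besides the shell and the picture viewer there is one more tool, called after "Request:" by a JSON object that holds its "fn" and its "kwargs", one argument or row to a line. apply_moves: Moves the arm, as the interface text tells. Its arguments: {"type":"object","properties":{"increments":{"type":"array","items":{"type":"number"}},"grip_force":{"type":"number"}},"required":["increments"]}

```bash
mkdir -p pics; ls; cat > h.py <<'E'
import numpy as np, cv2, json
from bench import arm
def snap(name,fn):
    c=arm.camera(name); cv2.imwrite('pics/'+fn+'.png',c['pixels'])
    d={k:(v.tolist() if hasattr(v,'tolist') else v) for k,v in c.items() if k!='pixels'}
    json.dump(d,open('pics/'+fn+'.json','w')); return c
def load(fn):
    d=json.load(open('pics/'+fn+'.json')); d['pixels']=cv2.imread('pics/'+fn+'.png'); return d
def R(q):
    w,x,y,z=q
    from scipy.spatial.transform import Rotation as Ro
    return Ro.from_quat([x,y,z,w]).as_matrix()
def K(c):
    f=240/np.tan(np.radians(c['vfov'])/2)
    return f
def ray(c,u,v):
    f=K(c); xd=(u-c['cx'])/f; yd=(v-c['cy'])/f
    rd=np.hypot(xd,yd); r=rd
    for _ in range(50): r=rd/(1+c['k1']*r*r)
    s=r/rd if rd>0 else 1
    d=R(c['orientation'])@np.array([xd*s,-yd*s,-1]); return np.array(c['eye']),d
def toz(c,u,v,z):
    e,d=ray(c,u,v); return e+d*(z-e[2])/d[2]
def proj(c,p):
    p=R(c['orientation']).T@(np.array(p)-np.array(c['eye'])); x=p[0]/-p[2]; y=-p[1]/-p[2]
    s=1+c['k1']*(x*x+y*y); f=K(c); return np.array([c['cx']+f*x*s,c['cy']+f*y*s])
E
python3 - <<'E'
from h import *
print(arm.get_state())
for n in ['scene','side','wrist']:
    c=snap(n,n+'0'); print({k:v for k,v in c.items() if k!='pixels'})
E
```

```text
pics
{'clock': 0.0, 'q': array([ 9.32722955e-01,  3.81183509e-01,  1.29828217e+00, -4.07219927e-05,
        1.46363746e+00, -2.15304791e-01]), 'dq': array([-0.00037038,  0.00081484, -0.00021816, -0.0010052 , -0.00066799,
       -0.00115016]), 'joint_efforts': array([ 2.37303793e-04, -4.37912893e+01, -2.24558812e+01,  7.13321194e-02,
        3.52406502e-02, -9.52635287e-05]), 'tcp_pos': array([225.50566054, 501.34731577, 260.13724793]), 'tcp_rot': array([-2.94137367e-04,  2.09811375e-01,  9.77741590e-01, -6.95908144e-04]), 'contact_force': array([ 0.57579725,  0.22188911, -0.97366687]), 'ft_torque': array([ 0.00095183, -0.00815514, -0.02044906]), 'grip_width': 88.07414125777098}
{'vfov': 54.49199435941512, 'cx': 327.53037296884054, 'cy': 239.33258150246024, 'k1': 0.011026581853590409, 'eye': array([-66.52633036, 717.02262446, 503.36507115]), 'orientation': array([-0.30240123, -0.19526793,  0.49268994,  0.79226293])}
{'vfov': 48.205674763172105, 'cx': 311.6948123552644, 'cy': 241.61822104283402, 'k1': -0.15723306305369644, 'eye': array([317.43089364, 907.95261697, 618.91793645]), 'orientation': array([-0.1069145 , -0.06503592,  0.47105644,  0.87318122])}
{'vfov': 66.10067412644773, 'cx': 325.60861470256043, 'cy': 239.6343477015517, 'k1': -0.016732613911029554, 'eye': array([160.44887323, 531.62548014, 383.70522596]), 'orientation': array([ 0.83113718, -0.11717884, -0.07496148,  0.5383873 ])}
```

View pics/scene0.png

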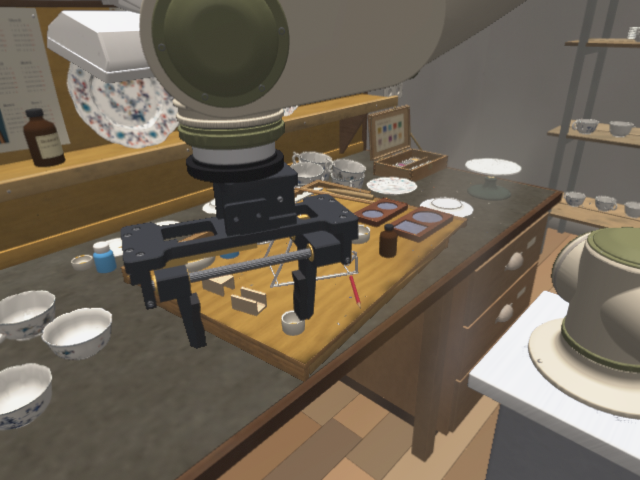

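View pics/side0.png

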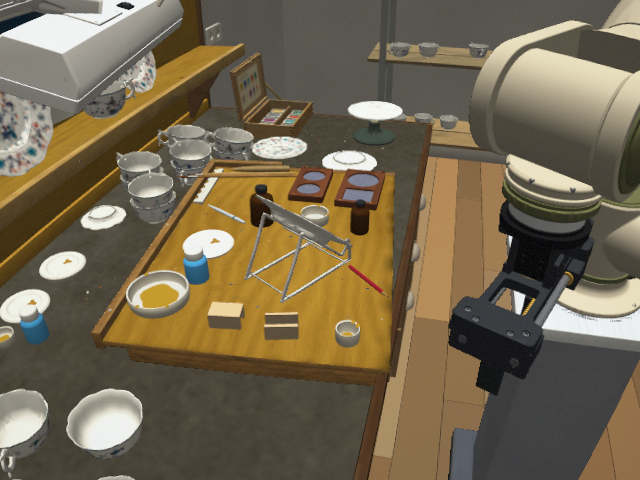

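View pics/wrist0.png

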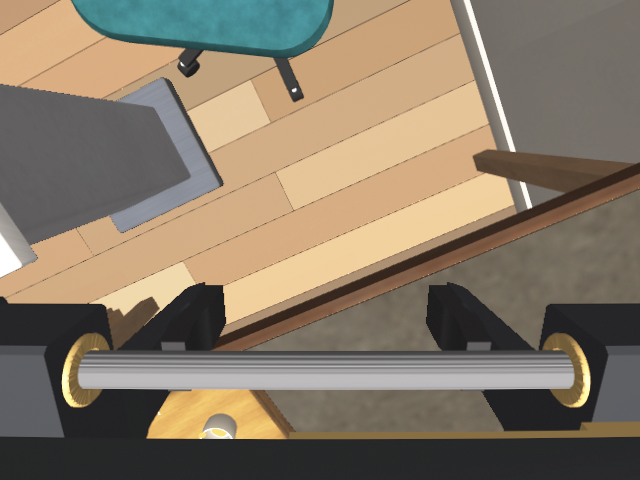

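```bash
python3 - <<'E'
from h import *
c=load('side0'); im=c['pixels']
cv2.imwrite('pics/z1.png',cv2.resize(im[150:300,200:400],(800,600),interpolation=cv2.INTER_CUBIC))
cv2.imwrite('pics/z2.png',cv2.resize(im[250:370,190:390],(800,480),interpolation=cv2.INTER_CUBIC))
for n,u,v in [('setA bl',209,327),('A br',241,327),('B',265,337),('B',298,337),('small dish',347,345),('brd corner',393,352),('brd l',105,340),('brd top r',395,175),('tl',225,163),('bot1',262,223),('bot2',360,232),('mdish',315,222),('gild',312,184),('kiln',360,188)]:
    print(n,toz(c,u,v,0).round(0))
E
```

```text
setA bl [665. 293.   0.]
A br [611. 280.   0.]
B [563. 293.   0.]
B [510. 280.   0.]
small dish [427. 280.   0.]
brd corner [352. 279.   0.]
brd l [826. 370.   0.]
brd top r [ 427. -363.    0.]
tl [ 890. -334.    0.]
bot1 [686. -54.   0.]
bot2 [467. -67.   0.]
mdish [572. -85.   0.]
gild [ 625. -263.    0.]
kiln [ 503. -269.    0.]
```

View pics/z1.png

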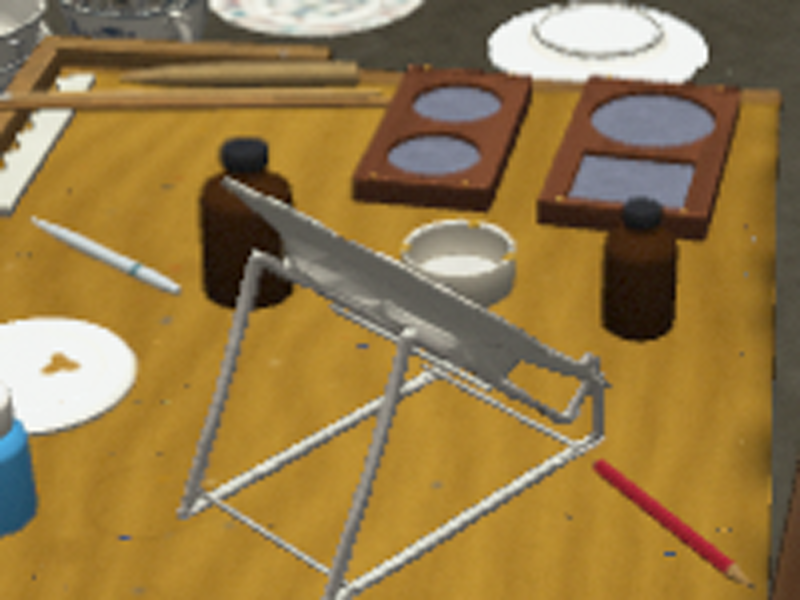

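View pics/z2.png

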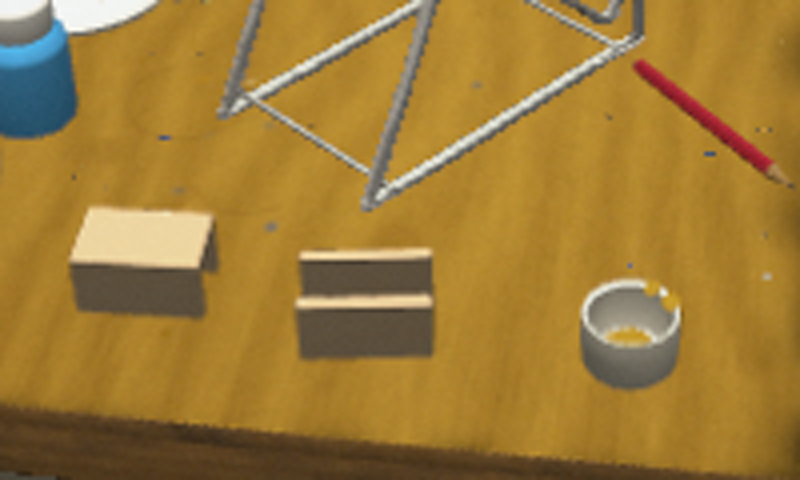

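```bash
cat >> h.py <<'E'
def wrap(a): return (a+180)%360-180
def plan(x=None,y=None,z=None,yaw=None):
    """yaw = world direction (deg) of jaw axis (tool y), mod 180"""
    s=arm.get_state(); p=s['tcp_pos']; M=R(s['tcp_rot'])
    cy=np.degrees(np.arctan2(M[1,1],M[0,1]))
    t=np.array([p[i] if v is None else v for i,v in enumerate((x,y,z))])
    d=M.T@(t-p)
    print('t',round(s['clock'],2),'tcp',p.round(1),'jawyaw',round(cy,2),'tool x yaw',round(np.degrees(np.arctan2(M[1,0],M[0,0])),1),'w',round(s['grip_width'],1),'F',s['contact_force'].round(1),'q',s['q'].round(2))
    print('tool shift mm',d.round(1),'norm',np.linalg.norm(d).round(1))
    if yaw is not None:
        print('turn deg (tool z +):',round(-wrap(yaw-cy),2),'or',round(-wrap(yaw+180-cy),2))
E
python3 - <<'E'
from h import *
c=load('wrist0'); print('wrist view',R(c['orientation'])@[0,0,-1], 'up',R(c['orientation'])@[0,1,0])
s=load('side0')
o=lambda x,y:(200+x/4,150+y/4)
for n,p in dict(legNear=(335,595),legL=(185,512),legR=(600,440),cross=(430,370),topL=(225,180),gapex=(255,255),r2=(590,365),bl=(245,305),bs=(638,338)).items():
    u=o(*p); print(n,[toz(s,*u,z).round(0)[:2] for z in (0,80,150)])
plan(420,200,400,0)
E
```

```text
wrist view [ 0.25078175 -0.11406676 -0.96129979] up [-0.87737961  0.39281646 -0.2755    ]
legNear [array([562., 189.]), array([530., 282.]), array([503., 364.])]
legL [array([650., 146.]), array([607., 245.]), array([570., 331.])]
legR [array([468.,  42.]), array([449., 154.]), array([432., 252.])]
cross [array([567.,  -1.]), array([535., 117.]), array([507., 220.])]
topL [array([ 743., -176.]), array([688., -36.]), array([640.,  86.])]
gapex [array([696., -94.]), array([647.,  36.]), array([604., 149.])]
r2 [array([486., -24.]), array([465.,  96.]), array([446., 201.])]
bl [array([684., -40.]), array([636.,  82.]), array([595., 189.])]
bs [array([467., -56.]), array([447.,  68.]), array([430., 177.])]
t 0.15 tcp [225.6 501.4 260.3] jawyaw 65.77 tool x yaw 155.8 w 88.2 F [ 0.4 -0.5  0.3] q [ 0.93  0.38  1.3  -0.    1.46 -0.22]
tool shift mm [-301.  -195.3 -139.6] norm 384.9
turn deg (tool z +): 65.77 or -114.23
```

Request:
{"fn": "apply_moves", "kwargs": {
  "increments": [0,0,-0.01,-7.5,0.088,0,0,-0.01,-7.5,0.088,0,0,-0.01,-7.5,0.088,0,0,-0.01,-7.5,0.088,0,0,0,-7.5,0.088]
}}

```text
clock: 0.65
tcp_pos: [225.3, 501.0, 300.1]
tcp_rot: [-0.002, -0.127, 0.992, -0.002]
contact_force: [0.7, 0.6, -0.0]
grip_width: 88.3
```

```bash
python3 - <<'E'
from h import *
plan(537,285,300,103)
E
```

```text
t 0.65 tcp [225.3 501.  300.1] jawyaw 104.63 tool x yaw -165.4 w 88.3 F [ 0.7  0.6 -0. ] q [ 0.93  0.36  1.22  0.    1.57 -0.89]
tool shift mm [-247.1 -287.7    0. ] norm 379.3
turn deg (tool z +): 1.63 or -178.37
```

Request:
{"fn": "apply_moves", "kwargs": {
  "increments": [-0.031,-0.036,0,0,0.088,-0.031,-0.036,0,0,0.088,-0.031,-0.036,0,0,0.088,-0.031,-0.036,0,0,0.088,-0.031,-0.036,0,0,0.088,-0.031,-0.036,0,0,0.088,-0.031,-0.036,0,0,0.088,-0.03,-0.036,0,0,0.088,0,0,0,0,0.088]
}}

```text
clock: 1.55
tcp_pos: [548.5, 278.2, 296.9]
tcp_rot: [-0.004, -0.132, 0.991, -0.002]
contact_force: [0.1, 0.8, 0.1]
grip_width: 87.8
```

```bash
python3 - <<'E'
from h import *
plan(537,285,300,103)
snap('wrist','w1'); snap('scene','sc1')
E
```

```text
t 1.55 tcp [548.5 278.2 296.9] jawyaw 105.19 tool x yaw -164.8 w 87.8 F [0.1 0.8 0.1] q [ 0.28  0.48  1.03 -0.    1.64 -1.56]
tool shift mm [ 9.4  9.6 -3.1] norm 13.8
turn deg (tool z +): 2.19 or -177.81
```

View pics/w1.png

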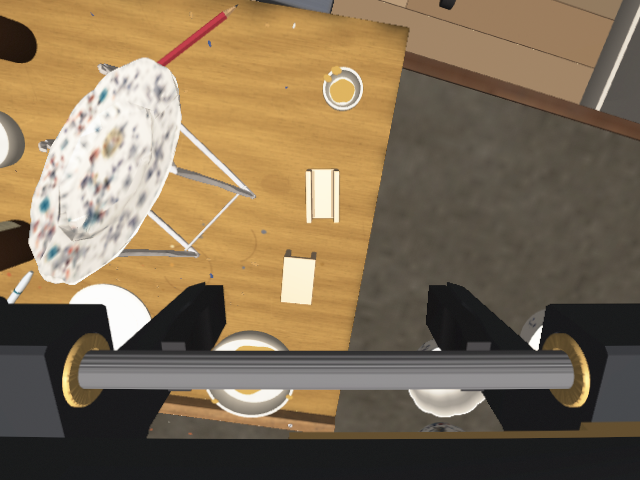

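View pics/sc1.png

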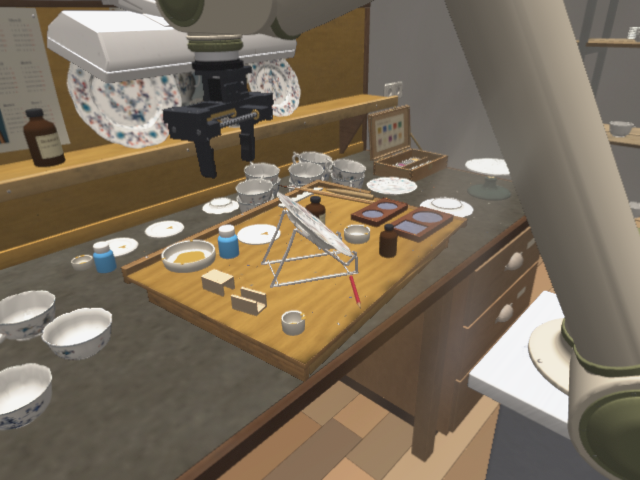

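```bash
python3 - <<'E'
from h import *
c=load('w1'); im=c['pixels']
hsv=cv2.cvtColor(im,cv2.COLOR_BGR2HSV)
for p in [(322,195),(310,195),(298,280),(260,280),(342,90)]: print(p,hsv[p[1],p[0]])
m=((hsv[...,1]<90)&(hsv[...,2]>200)).astype(np.uint8)
for (x0,y0,x1,y1) in [(295,155,350,235),(272,248,325,312)]:
    mm=np.zeros_like(m); mm[y0:y1,x0:x1]=m[y0:y1,x0:x1]
    cs,_=cv2.findContours(mm,0,2); 
    for k in cs:
        if cv2.contourArea(k)<40: continue
        b=cv2.minAreaRect(k); bp=cv2.boxPoints(b); print(b, [toz(c,*p,30).round(1)[:2].tolist() for p in bp], toz(c,*b[0],30).round(1), cv2.contourArea(k))
cv2.imwrite('pics/w1z.png',cv2.resize(im[50:320,260:420],None,fx=3.5/1.6,fy=3.5/1.6,interpolation=2))
s=load('side0'); print('dish')
E
```

```text
(322, 195) [ 25  28 254]
(310, 195) [ 21  48 250]
(298, 280) [ 22  38 253]
(260, 280) [ 18 147 200]
(342, 90) [ 20 144 223]
((336.0, 196.5), (51.0, 4.0), 90.0) [[511.2, 277.4], [510.1, 281.4], [562.7, 296.3], [563.9, 292.1]] [536.5 286.7  30. ] 203.5
((308.0, 196.5), (51.0, 4.0), 90.0) [[519.0, 249.1], [517.9, 253.2], [570.8, 267.0], [571.9, 262.8]] [544.4 257.9  30. ] 199.0
((322.5, 193.0), (48.0, 21.0), 90.0) [[515.3, 254.7], [509.5, 275.8], [558.8, 289.6], [564.8, 267.7]] [536.7 271.8  30. ] 941.0
((297.2673034667969, 280.32672119140625), (31.24416732788086, 45.174686431884766), 5.710592269897461) [[670.8, 256.6], [616.3, 248.9], [610.7, 283.2], [665.0, 292.2]] [640.2 270.1  30. ] 1325.5
dish
```

View pics/w1z.png

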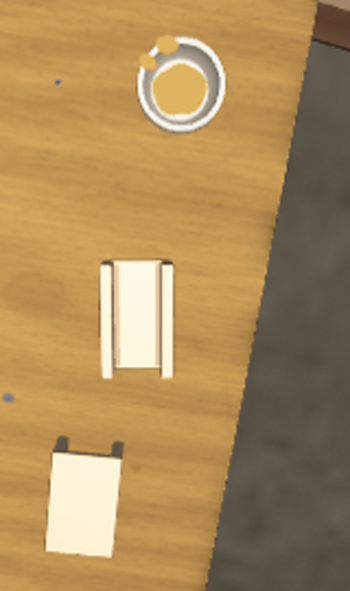

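```bash
cat >> h.py <<'E'
def tri(c1,p1,c2,p2):
    a,d=ray(c1,*p1); b,e=ray(c2,*p2); d=d/np.linalg.norm(d); e=e/np.linalg.norm(e)
    s=np.linalg.lstsq(np.c_[d,-e],b-a,rcond=None)[0]; P=a+s[0]*d; Q=b+s[1]*e
    return (P+Q)/2, np.linalg.norm(P-Q)
E
python3 - <<'E'
from h import *
w=load('w1'); s=load('side0')
def legpt(sp,w1,w2):
    a,d=ray(s,*sp); e,r1=ray(w,*w1); _,r2=ray(w,*w2); n=np.cross(r1,r2)
    return a+d*((e-a)@n)/(d@n)
print('near base',toz(w,252,195,0),toz(w,198,254,0))
o=lambda x,y:(200+x/4,150+y/4)
print('near leg top',legpt(o(410,340),(252,195),(175,172)))
print('far leg top',legpt(o(255,255),(198,254),(120,254)))
# plate extents: lower-left point in wrist
print('plate edge top L',tri(s,o(225,180),w,(45,275)))
print('plate edge R',tri(s,o(600,380),w,(165,65)))
E
```

```text
near base [564.55624336 195.19217609   0.        ] [651.27868903 147.56131061   0.        ]
near leg top [542.08484277 124.10859671  99.73263341]
far leg top [615.05303835 119.95499983 132.08552008]
plate edge top L (array([648.34382031,  63.94875048, 136.93793459]), np.float64(0.9153233917455849))
plate edge R (array([457.99831543, 113.01152534,  83.44314382]), np.float64(2.454412707662166))
```

```bash
python3 - <<'E'
from h import *
plan(540.5,271.5,60,105.2)
E
```

```text
t 1.65 tcp [545.3 281.1 297.7] jawyaw 105.39 tool x yaw -164.6 w 88.2 F [-0.5  0.2  0.5] q [ 0.28  0.48  1.03 -0.    1.64 -1.56]
tool shift mm [  5.1  -7.4 237.7] norm 237.9
turn deg (tool z +): 0.19 or -179.81
```

Request:
{"fn": "apply_moves", "kwargs": {
  "increments": [0.005,-0.007,0.04,0,0.088,0,0,0.04,0,0.088,0,0,0.04,0,0.088,0,0,0.04,0,0.088,0,0,0.04,0,0.088,0,0,0.035,0,0.088,0,0,0,0,0.088,0,0,0,0,0.088]
}}

```text
clock: 2.45
tcp_pos: [533.1, 281.6, 60.6]
tcp_rot: [-0.001, -0.141, 0.99, -0.0]
contact_force: [-0.1, 0.0, 1.3]
grip_width: 87.8
```

```bash
python3 - <<'E'
from h import *
plan(540.5,271.5,31,105.2)
snap('wrist','w2'); snap('side','s2')
plan(540.5,271.5,31,105.2)
E
```

```text
t 2.45 tcp [533.1 281.6  60.6] jawyaw 106.16 tool x yaw -163.8 w 87.8 F [-0.1  0.   1.3] q [ 0.29  0.67  1.4  -0.    1.06 -1.56]
tool shift mm [ -4.3 -11.7  29.6] norm 32.1
turn deg (tool z +): 0.96 or -179.04
t 2.55 tcp [533.6 281.3  61.3] jawyaw 106.14 tool x yaw -163.9 w 88.0 F [ 0.3 -0.3  0.1] q [ 0.29  0.67  1.4  -0.    1.06 -1.56]
tool shift mm [ -3.9 -11.4  30.3] norm 32.6
turn deg (tool z +): 0.94 or -179.06
```

View pics/s2.png

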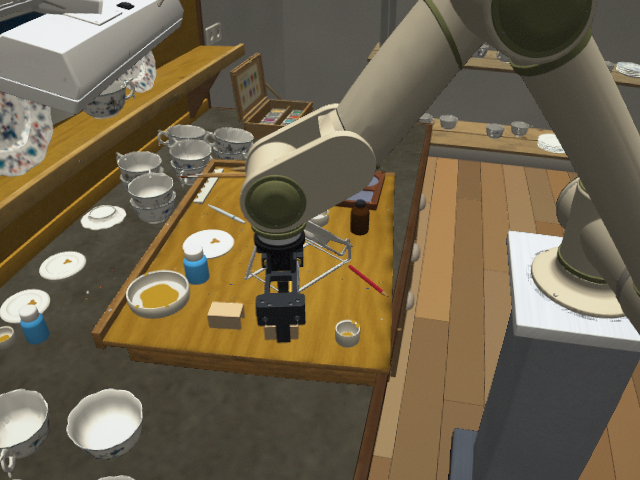

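Request:
{"fn": "apply_moves", "kwargs": {
  "increments": [-0.004,-0.0115,0,0.9,0.088,0,0,0,0,0.088,0,0,0.015,0,0.088,0,0,0,0,0.088,0,0,0.014,0,0.088,0,0,0,0,0.088]
}}

```text
clock: 3.15
tcp_pos: [544.7, 270.8, 38.4]
tcp_rot: [0.006, -0.131, 0.991, 0.001]
contact_force: [0.1, -0.1, 0.0]
grip_width: 87.9
```

```bash
python3 - <<'E'
from h import *
plan(540.5,271.5,31,105.2)
E
```

```text
t 3.15 tcp [544.7 270.8  38.4] jawyaw 105.09 tool x yaw -164.9 w 87.9 F [ 0.1 -0.1  0. ] q [ 0.27  0.71  1.41 -0.    1.01 -1.57]
tool shift mm [4.  1.8 7.4] norm 8.6
turn deg (tool z +): -0.11 or 179.89
```

Request:
{"fn": "apply_moves", "kwargs": {
  "increments": [0.003,0.001,0.007,0,0.088,0,0,0,0,0.088,0,0,0,0,0.088]
}}

```text
clock: 3.45
tcp_pos: [541.6, 271.1, 31.2]
tcp_rot: [0.007, -0.131, 0.991, 0.001]
contact_force: [0.5, 0.2, 0.8]
grip_width: 87.9
```

```bash
python3 - <<'E'
from h import *
plan(540.5,271.5,31,105.2)
E
```

```text
t 3.45 tcp [541.6 271.1  31.2] jawyaw 105.09 tool x yaw -164.9 w 87.9 F [0.5 0.2 0.8] q [ 0.27  0.71  1.43 -0.    0.99 -1.56]
tool shift mm [0.9 0.7 0.2] norm 1.2
turn deg (tool z +): -0.11 or 179.89
```

Request:
{"fn": "apply_moves", "kwargs": {
  "increments": [0,0,0,0,0.03,0,0,0,0,0.03,0,0,0,0,0.03,0,0,0,0,0.03,0,0,0,0,0.03,0,0,0,0,0.03,0,0,0,0,0.03,0,0,0,0,0.03],
  "grip_force": 12
}}

```text
clock: 4.25
tcp_pos: [541.9, 271.3, 31.9]
tcp_rot: [0.007, -0.131, 0.991, 0.001]
contact_force: [0.5, 0.1, -0.2]
grip_width: 35.7
```

Request:
{"fn": "apply_moves", "kwargs": {
  "increments": [0,0,-0.02,0,0.03,0,0,-0.04,0,0.03,0,0,-0.045,0,0.03,0,0,-0.045,0,0.03,0,0,-0.045,0,0.03,0,0,-0.04,0,0.03,0,0,0,0,0.03]
}}

```text
clock: 4.95
tcp_pos: [537.8, 270.1, 274.4]
tcp_rot: [0.004, -0.131, 0.991, 0.0]
contact_force: [-0.0, 0.3, -1.1]
grip_width: 35.7
```

```bash
python3 - <<'E'
from h import *
plan(480,-140,300,90)
E
```

```text
t 4.95 tcp [537.8 270.1 274.4] jawyaw 105.09 tool x yaw -164.9 w 35.7 F [-0.   0.3 -1.1] q [ 0.27  0.46  1.13 -0.    1.55 -1.56]
tool shift mm [ 162.4 -381.   -27. ] norm 415.0
turn deg (tool z +): 15.09 or -164.91
```

Request:
{"fn": "apply_moves", "kwargs": {
  "increments": [0,0,0,7.5,0.03,0,0,0,7.5,0.03,0.007,-0.03,-0.004,0,0.03,0.007,-0.045,-0.004,0,0.03,0.007,-0.048,-0.004,0,0.03,0.007,-0.048,-0.004,0,0.03,0.007,-0.048,-0.004,0,0.03,0.007,-0.048,-0.004,0,0.03,0.007,-0.048,0,0,0.03,0.007,-0.045,0,0,0.03]
}}

```text
clock: 5.95
tcp_pos: [474.2, -96.4, 289.8]
tcp_rot: [-0.001, 0.0, 1.0, 0.002]
contact_force: [0.7, -0.9, -1.0]
grip_width: 35.8
```

Request:
{"fn": "apply_moves", "kwargs": {
  "increments": [0.003,-0.04,0,0,0.03,0,-0.01,0,0,0.03,0,0,0,0,0.03]
}}

```text
clock: 6.25
tcp_pos: [469.0, -152.5, 287.0]
tcp_rot: [-0.003, 0.004, 1.0, 0.003]
contact_force: [-0.1, 0.0, -0.7]
grip_width: 35.5
```

```bash
python3 - <<'E'
from h import *
plan(503,-225,300,90)
snap('wrist','w3'); snap('side','s3')
plan(503,-225,300,90)
E
```

```text
t 6.25 tcp [ 469.  -152.5  287. ] jawyaw 89.56 tool x yaw 179.6 w 35.5 F [-0.1  0.  -0.7] q [-0.56  0.26  1.39  0.    1.49 -2.12]
tool shift mm [-34.5 -72.1 -13.5] norm 81.1
turn deg (tool z +): -0.44 or 179.56
t 6.35 tcp [ 469.3 -150.9  287.3] jawyaw 89.7 tool x yaw 179.7 w 36.3 F [ 0.1 -1.  -0.1] q [-0.55  0.26  1.4   0.    1.49 -2.12]
tool shift mm [-34.1 -73.9 -13.3] norm 82.4
turn deg (tool z +): -0.3 or 179.7
```

View pics/w3.png

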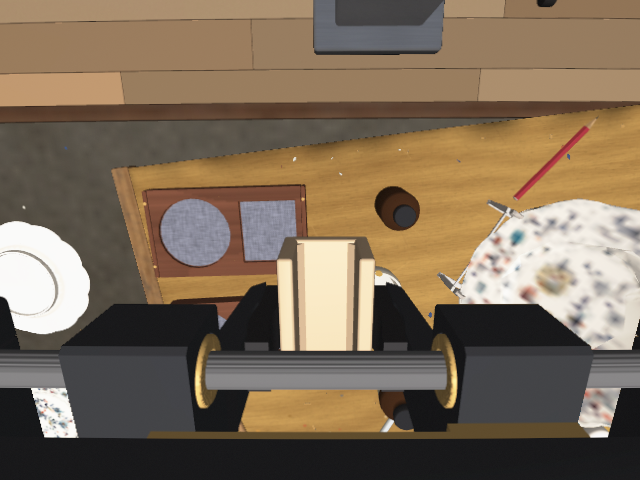

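View pics/s3.png

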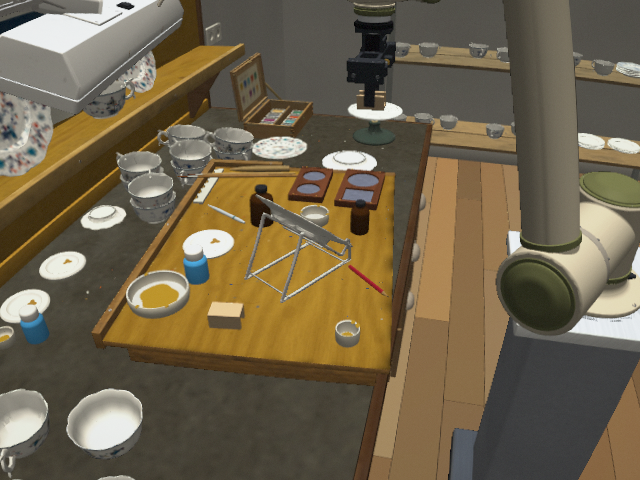

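```bash
cat > trays.py <<'E'
from h import *
def felt(fn,minA=150,z=13):
    c=load(fn); im=c['pixels'].astype(int); b,g,r=im[...,0],im[...,1],im[...,2]
    m=((b>r+5)&(b>90)&(b<200)).astype(np.uint8)
    m=cv2.morphologyEx(m,cv2.MORPH_CLOSE,np.ones((3,3)))
    cs,_=cv2.findContours(m,0,2); out=[]
    for k in cs:
        if cv2.contourArea(k)<minA: continue
        P=np.array([toz(c,*p,z)[:2] for p in k[:,0].astype(float)],np.float32)
        r=cv2.minAreaRect(P); 
        if 300<r[0][0]<750 and -450<r[0][1]<-100: print(fn,'px',k[:,0].mean(0).round(),'ctr',np.round(r[0],1),'size',np.round(r[1],1),'ang',round(r[2],1))
if __name__=='__main__':
    import sys
    for f in sys.argv[1:]: felt(f)
E
python3 trays.py w3 s3 sc1 side0
```

```text
w3 px [269. 234.] ctr [ 499.  -213.4] size [66.8 58.9] ang 1.3
w3 px [196. 233.] ctr [ 501.2 -295.3] size [74.7 75.7] ang 82.8
s3 px [357. 195.] ctr [ 498.6 -208.3] size [65.8 51.4] ang 0.4
s3 px [364. 179.] ctr [ 501.  -292.1] size [73.2 61.5] ang 13.3
side0 px [357. 195.] ctr [ 498.6 -208.3] size [65.8 51.4] ang 0.4
side0 px [363. 180.] ctr [ 501.  -292.1] size [73.2 61.5] ang 13.3
```

Request:
{"fn": "apply_moves", "kwargs": {
  "increments": [-0.01,-0.025,0.02,-0.8,0.03,-0.01,-0.025,0.03,-0.8,0.03,-0.01,-0.02,0.04,0,0.03,0,0,0.04,0,0.03,0,0,0.04,0,0.03,0,0,0.03,0,0.03,0,0,0,0,0.03,0,0,0,0,0.03]
}}

```text
clock: 7.15
tcp_pos: [505.4, -209.0, 82.6]
tcp_rot: [0.0, -0.021, 1.0, 0.002]
contact_force: [-0.3, 0.0, -0.8]
grip_width: 36.1
```

```bash
python3 - <<'E'
from h import *
plan(499,-221,60,91.4)
E
```

```text
t 7.15 tcp [ 505.4 -209.    82.6] jawyaw 92.37 tool x yaw -177.6 w 36.1 F [-0.3  0.  -0.8] q [-0.61  0.57  1.55  0.    1.02 -2.22]
tool shift mm [  7.  -11.8  22.5] norm 26.3
turn deg (tool z +): 0.97 or -179.03
```

Request:
{"fn": "apply_moves", "kwargs": {
  "increments": [0.006,-0.012,0.01,0.5,0.03,0,0,0,0,0.03,0,0,0,0,0.03]
}}

```text
clock: 7.45
tcp_pos: [501.3, -222.0, 75.7]
tcp_rot: [0.003, -0.017, 1.0, -0.0]
contact_force: [-0.8, 0.2, -0.7]
grip_width: 35.8
```

```bash
python3 - <<'E'
from h import *
plan(499,-221,60,91.4)
snap('wrist','w4'); snap('side','s4')
plan(499,-221,43,91.4)
E
```

```text
t 7.45 tcp [ 501.3 -222.    75.7] jawyaw 91.94 tool x yaw -178.1 w 35.8 F [-0.8  0.2 -0.7] q [-0.63  0.58  1.56  0.    1.   -2.24]
tool shift mm [ 2.4  1.1 15.7] norm 15.9
turn deg (tool z +): 0.54 or -179.46
t 7.55 tcp [ 501.3 -221.8   75.5] jawyaw 91.95 tool x yaw -178.0 w 36.2 F [-0.1  0.3 -0.4] q [-0.63  0.58  1.56  0.    1.   -2.24]
tool shift mm [ 2.4  0.9 32.5] norm 32.6
turn deg (tool z +): 0.55 or -179.45
```

View pics/w4.png

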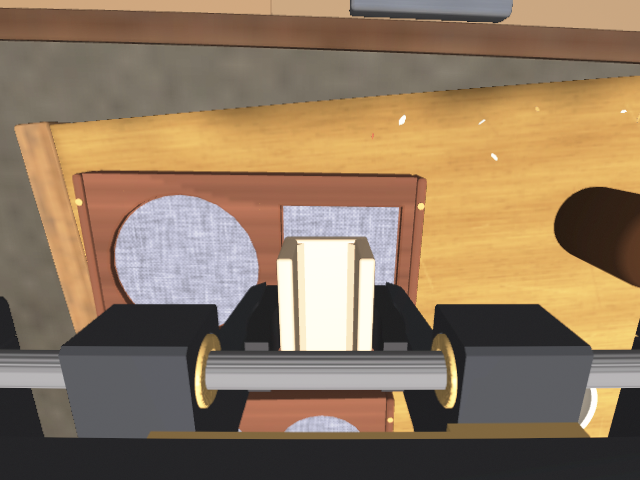

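```bash
python3 - <<'E'
from h import *
c=load('w4')
for n,p in dict(bl=(283,206),br=(402,206),TL=(80,174),TR=(420,177),front=(190,194)).items(): print(n,toz(c,*p,16).round(1))
# setter near end top corners at z=75-? top z = tcp-1.. 
for p in [(290,240),(362,240),(279,260),(373,260)]: print(toz(c,*p,75.5-1.5).round(1))
E
```

```text
bl [ 465.9 -243.7   16. ]
br [ 463.8 -183.8   16. ]
TL [ 453.2 -344.2   16. ]
TR [ 449.  -176.3   16. ]
front [ 461.4 -290.2   16. ]
[ 466.3 -234.8   74. ]
[ 465.4 -209.4   74. ]
[ 473.9 -238.7   74. ]
[ 472.7 -205.    74. ]
```

Request:
{"fn": "apply_moves", "kwargs": {
  "increments": [0.002,0.001,0.012,0,0.03,0,0,0.01,0,0.03,0,0,0.005,0,0.03,0,0,0.002,0,0.03,0,0,0,0,0.03]
}}

```text
clock: 8.05
tcp_pos: [500.3, -221.5, 47.0]
tcp_rot: [0.004, -0.017, 1.0, -0.001]
contact_force: [0.7, 0.7, -0.2]
grip_width: 35.9
```

```bash
python3 - <<'E'
from h import *
plan(499,-221,42.5,91.9)
E
```

```text
t 8.05 tcp [ 500.3 -221.5   47. ] jawyaw 91.93 tool x yaw -178.1 w 35.9 F [ 0.7  0.7 -0.2] q [-0.63  0.62  1.59  0.    0.92 -2.24]
tool shift mm [1.3 0.6 4.5] norm 4.7
turn deg (tool z +): 0.03 or -179.97
```

Request:
{"fn": "apply_moves", "kwargs": {
  "increments": [0.001,0,0.002,0,0.03,0,0,0.002,0,0.03,0,0,0,0,0.03,0,0,0,0,0.03]
}}

```text
clock: 8.45
tcp_pos: [499.6, -221.8, 43.3]
tcp_rot: [0.005, -0.017, 1.0, -0.001]
contact_force: [-0.5, 0.0, -1.5]
grip_width: 35.7
```

Request:
{"fn": "apply_moves", "kwargs": {
  "increments": [0,0,0.001,0,0.03,0,0,0,0,0.03,0,0,0,0,0.05,0,0,0,0,0.05,0,0,0,0,0.05]
}}

```text
clock: 8.95
tcp_pos: [499.9, -222.0, 43.3]
tcp_rot: [0.005, -0.017, 1.0, -0.002]
contact_force: [-0.0, -0.2, -0.1]
grip_width: 50.0
```

Request:
{"fn": "apply_moves", "kwargs": {
  "increments": [0,0,-0.01,0,0.05,0,0,-0.03,0,0.05,0,0,-0.045,0,0.088,0,0,-0.045,0,0.088,0,0,-0.045,0,0.088,0,0,-0.045,0,0.088,0,0,-0.03,0,0.088,0,0,0,0,0.088]
}}

```text
clock: 9.75
tcp_pos: [495.9, -220.2, 308.1]
tcp_rot: [0.006, -0.017, 1.0, -0.002]
contact_force: [0.6, -0.4, -0.4]
grip_width: 88.7
```

```bash
python3 - <<'E'
from h import *
plan(620,275,280,8.9)
snap('wrist','w5')
E
```

```text
t 9.75 tcp [ 495.9 -220.2  308.1] jawyaw 91.94 tool x yaw -178.1 w 88.7 F [ 0.6 -0.4 -0.4] q [-0.64  0.33  1.23  0.    1.56 -2.24]
tool shift mm [-140.5  490.8   27.4] norm 511.3
turn deg (tool z +): 83.04 or -96.96
```

View pics/w5.png

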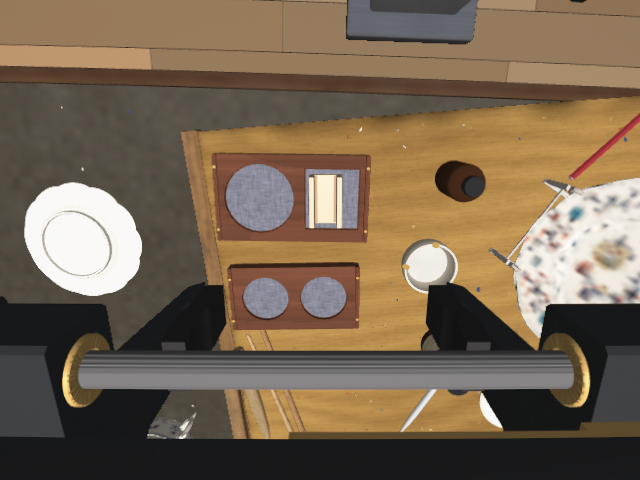

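```bash
python3 trays.py w5; python3 - <<'E'
from h import *
c=load('w5'); im=c['pixels']; hsv=cv2.cvtColor(im,cv2.COLOR_BGR2HSV)
m=((hsv[...,1]<90)&(hsv[...,2]>190)).astype(np.uint8); m[:, :300]=0; m[:170]=0; m[235:]=0; m[:,350:]=0
k=cv2.findNonZero(m); P=np.array([toz(c,*p,41)[:2] for p in k[:,0].astype(float)],np.float32); print('setter (flange top z41)',cv2.minAreaRect(P))
cv2.imwrite('pics/w5z.png',cv2.resize(im[130:350,200:520],(800,550),interpolation=2))
for p in [(429,240),(429,292),(402,266),(457,266)]: print(toz(c,*p,26).round(1))
print('bottle cap',toz(c,473,188,74).round(1),'base',toz(c,450,178,0).round(1))
E
```

```text
w5 px [267. 298.] ctr [ 626.4 -290.5] size [53.6 52.9] ang 72.1
w5 px [325. 296.] ctr [ 622.2 -218.8] size [53.  53.5] ang 2.1
w5 px [329. 188.] ctr [ 499.  -213.6] size [66.5 58.5] ang 1.2
w5 px [259. 197.] ctr [ 501.1 -296.4] size [75.5 76.1] ang 27.5
w5 px [422.  22.] ctr [ 312.7 -140.6] size [ 33.5 127.4] ang 2.2
setter (flange top z41) ((497.1906433105469, -221.07843017578125), (56.358341217041016, 34.943756103515625), 2.0891568660736084)
[ 540.3 -100.4   26. ]
[605.1 -92.8  26. ]
[ 573.1 -128.3   26. ]
[570.8 -63.9  26. ]
bottle cap [472.3 -78.   74. ] base [472.  -76.8   0. ]
```

View pics/w5z.png

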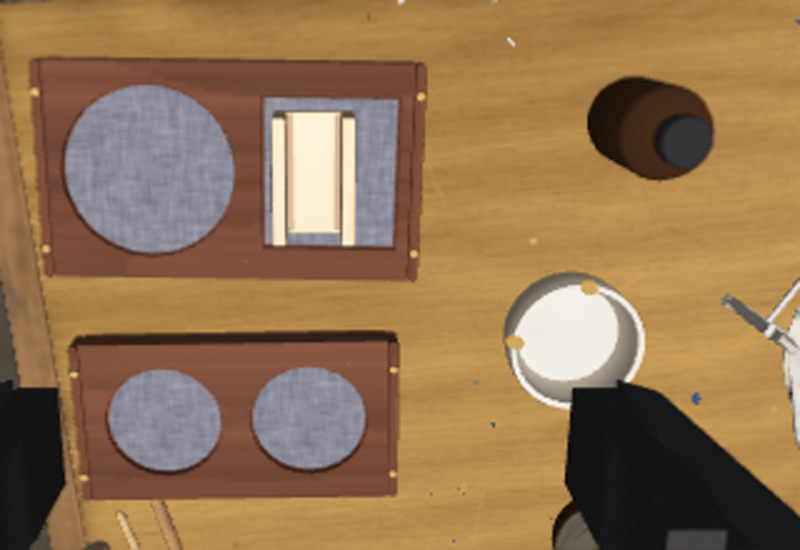

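Request:
{"fn": "apply_moves", "kwargs": {
  "increments": [0,0,0,8.5,0.088,0,0,0,8.5,0.088,0,0,0,8.5,0.088,0,0,0,8.5,0.088,0,0,0,8.5,0.088,0,0,0,8.5,0.088,0,0,0,8.5,0.088,0,0,0,8.5,0.088,0,0,0,8.5,0.088,0,0,0,8.5,0.088]
}}

```text
clock: 10.8
tcp_pos: [491.0, -216.7, 292.6]
tcp_rot: [-0.009, 0.671, 0.742, 0.001]
contact_force: [-0.4, -0.2, -0.1]
grip_width: 87.9
```

```bash
python3 - <<'E'
from h import *
plan(472,-77,130,3)
E
```

```text
t 10.8 tcp [ 491.  -216.7  292.6] jawyaw 5.75 tool x yaw 95.7 w 87.9 F [-0.4 -0.2 -0.1] q [-0.64  0.34  1.26  0.    1.55 -0.74]
tool shift mm [138.6  -3.2 164.6] norm 215.2
turn deg (tool z +): 2.75 or -177.25
```

Request:
{"fn": "apply_moves", "kwargs": {
  "increments": [0.03,0,0,1.5,0.088,0.04,0,0.03,1.2,0.088,0.04,0,0.04,0,0.088,0.028,0,0.04,0,0.088,0,0,0.03,0,0.088,0,0,0.01,0,0.088,0,0,0,0,0.088]
}}

```text
clock: 11.5
tcp_pos: [473.7, -74.3, 136.3]
tcp_rot: [-0.017, 0.691, 0.723, -0.002]
contact_force: [0.2, 0.4, 0.5]
grip_width: 88.4
```

```bash
python3 - <<'E'
from h import *
plan(472,-77,50,3)
snap('wrist','w6'); snap('side','s6')
plan(472,-77,50,3)
E
```

```text
t 11.5 tcp [473.7 -74.3 136.3] jawyaw 2.59 tool x yaw 92.6 w 88.4 F [0.2 0.4 0.5] q [-0.41  0.41  1.66  0.01  1.1  -0.46]
tool shift mm [-4.4  0.5 86.2] norm 86.3
turn deg (tool z +): -0.41 or 179.59
t 11.6 tcp [474.7 -75.1 138. ] jawyaw 2.55 tool x yaw 92.5 w 88.2 F [-0.7 -0.6  0.6] q [-0.41  0.41  1.66  0.01  1.1  -0.46]
tool shift mm [-3.5 -0.7 87.9] norm 88.0
turn deg (tool z +): -0.45 or 179.55
```

View pics/w6.png

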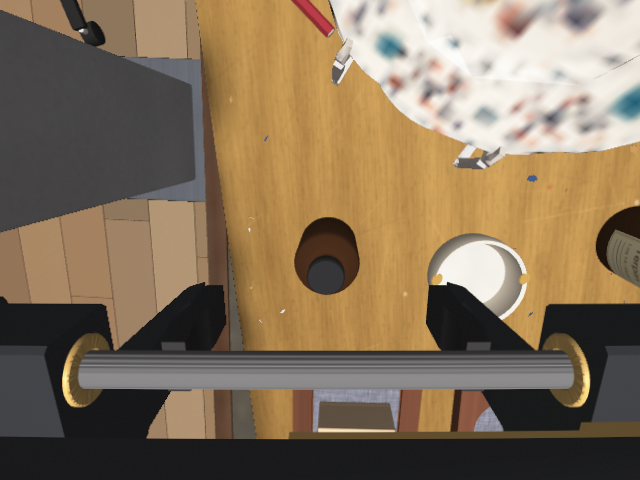

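View pics/s6.png

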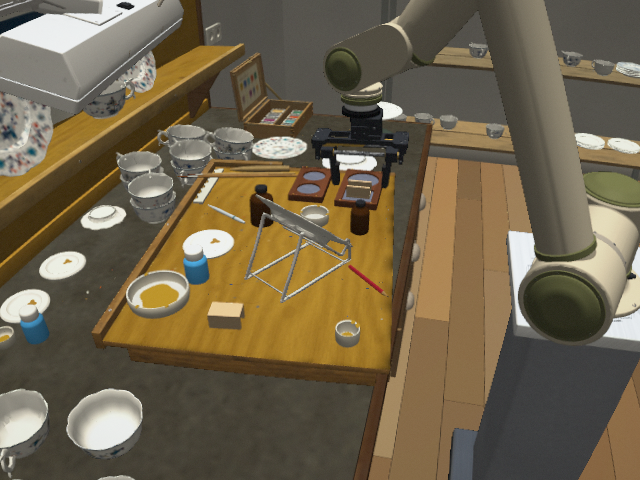

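```bash
python3 - <<'E'
from h import *
c=load('w6')
print('cap',toz(c,325,275,74).round(1),'shoulder',toz(c,327,258,65).round(1))
for p in [(476,234),(476,321),(428,278),(526,278)]: print(toz(c,*p,26).round(1))
s=arm.get_state(); print(R(s['tcp_rot'])[:,2])
E
```

```text
cap [471.4 -74.3  74. ] shoulder [472.  -67.5  65. ]
[567.8 -58.3  26. ]
[ 577.2 -120.2   26. ]
[540.3 -90.4  26. ]
[605.8 -86.7  26. ]
[-0.02406527  0.01858811 -0.99953757]
```

Request:
{"fn": "apply_moves", "kwargs": {
  "increments": [-0.001,-0.001,0.03,0,0.088,0,0,0.03,0,0.088,0,0,0.02,0,0.088,0,0,0,0,0.088,0,0,0,0,0.088]
}}

```text
clock: 12.1
tcp_pos: [474.8, -77.3, 60.0]
tcp_rot: [-0.01, 0.692, 0.722, 0.0]
contact_force: [0.8, 0.7, 0.2]
grip_width: 88.1
```

```bash
python3 - <<'E'
from h import *
plan(471.5,-75,50,3)
E
```

```text
t 12.1 tcp [474.8 -77.3  60. ] jawyaw 2.42 tool x yaw 92.4 w 88.1 F [0.8 0.7 0.2] q [-0.41  0.53  1.75  0.01  0.88 -0.46]
tool shift mm [ 2.3 -3.  10.1] norm 10.8
turn deg (tool z +): -0.58 or 179.42
```

Request:
{"fn": "apply_moves", "kwargs": {
  "increments": [0.002,-0.003,0.01,0,0.088,0,0,0,0,0.06,0,0,0,0,0.035,0,0,0,0,0.035,0,0,0,0,0.035,0,0,0,0,0.035,0,0,0,0,0.035,0,0,0,0,0.035,0,0,0,0,0.035],
  "grip_force": 15
}}

```text
clock: 13.0
tcp_pos: [474.7, -77.0, 56.2]
tcp_rot: [-0.005, 0.692, 0.722, 0.002]
contact_force: [-0.5, 0.0, 0.4]
grip_width: 38.2
```

```bash
python3 - <<'E'
from h import *
plan(626.4,-290.5,200,3.3)
E
```

```text
t 13.0 tcp [474.7 -77.   56.2] jawyaw 2.39 tool x yaw 92.4 w 38.2 F [-0.5  0.   0.4] q [-0.41  0.53  1.76  0.01  0.86 -0.46]
tool shift mm [-218.2  142.1 -146.6] norm 298.8
turn deg (tool z +): -0.91 or 179.09
```

Request:
{"fn": "apply_moves", "kwargs": {
  "increments": [0,0,-0.01,0,0.03,0,0,-0.03,0,0.03,0,0,-0.04,0,0.03,0,0,-0.04,0,0.03,0,0,-0.02,0,0.03,0,0,0,0,0.03]
}}

```text
clock: 13.6
tcp_pos: [474.7, -78.1, 203.6]
tcp_rot: [-0.006, 0.692, 0.722, 0.002]
contact_force: [0.2, 0.4, -1.0]
grip_width: 38.2
```

```bash
python3 - <<'E'
from h import *
plan(626.4,-290.5,200,3.3)
snap('wrist','w7');snap('side','s7')
E
```

```text
t 13.6 tcp [474.7 -78.1 203.6] jawyaw 2.39 tool x yaw 92.4 w 38.2 F [ 0.2  0.4 -1. ] q [-0.41  0.32  1.57  0.01  1.26 -0.46]
tool shift mm [-218.5  142.8    0.3] norm 261.0
turn deg (tool z +): -0.91 or 179.09
```

View pics/w7.png

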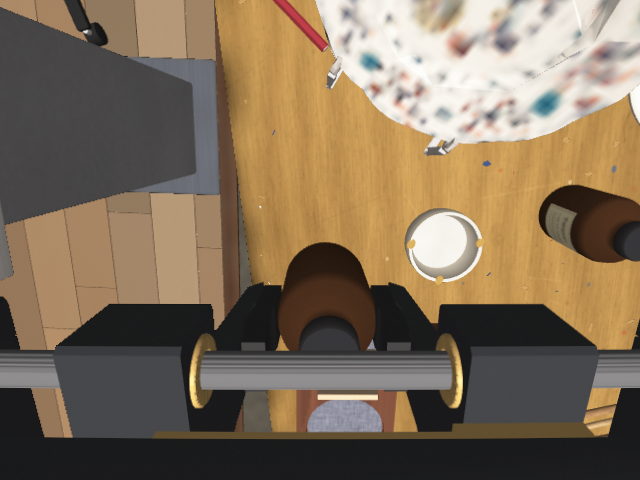

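View pics/s7.png

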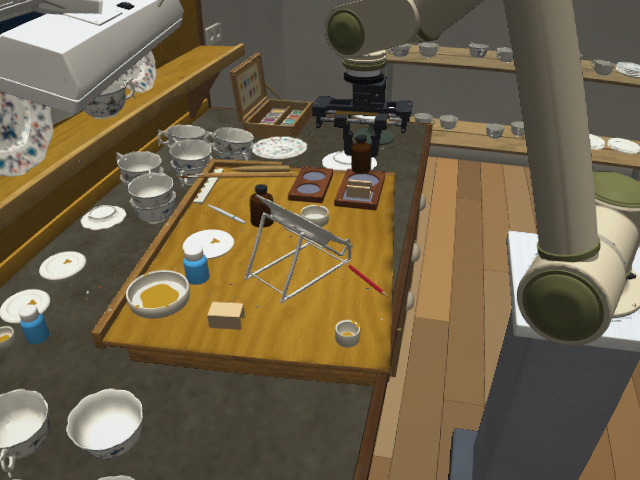

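```bash
python3 - <<'E'
from h import *
c=load('w7')
print('base near edge',toz(c,325,242,147.6).round(1)); print('cap near edge top',toz(c,328,317,221.6).round(1))
s=load('s7'); 
for n,p in dict(base=(361,173),).items(): print(toz(s,*p,147.6).round(1))
cv2.imwrite('pics/s7z.png',cv2.resize(s['pixels'][80:200,300:430],None,fx=5,fy=5,interpolation=2))
E
```

```text
base near edge [472.9 -58.4 147.6]
cap near edge top [474.6 -62.2 221.6]
[468.  -52.9 147.6]
```

View pics/s7z.png

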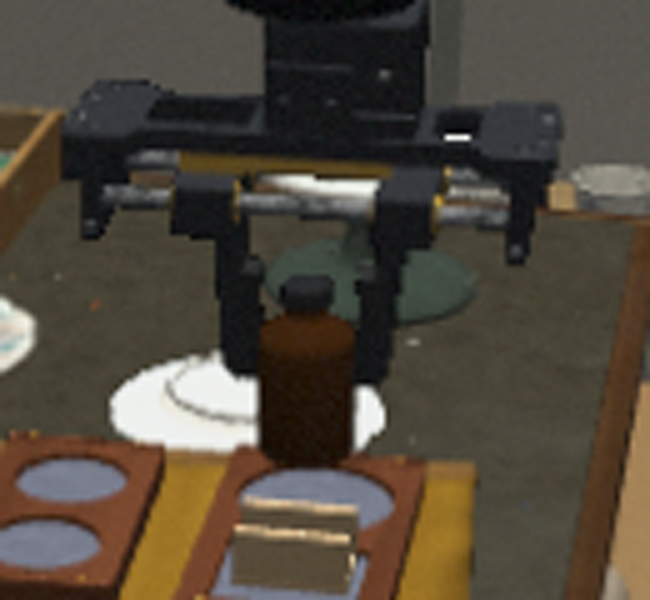

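Request:
{"fn": "apply_moves", "kwargs": {
  "increments": [-0.02,0.012,0,-0.9,0.03,-0.036,0.024,0,0,0.03,-0.036,0.024,0,0,0.03,-0.036,0.024,0,0,0.03,-0.036,0.024,0,0,0.03,-0.036,0.024,0,0,0.03,-0.018,0.011,0,0,0.03,0,0,0,0,0.03,0,0,0,0,0.03]
}}

```text
clock: 14.6
tcp_pos: [628.4, -291.6, 172.9]
tcp_rot: [-0.025, 0.686, 0.727, -0.002]
contact_force: [-0.0, 0.5, -0.2]
grip_width: 37.9
```

```bash
python3 - <<'E'
from h import *
plan(626.4,-291.5,100,3.3)
E
```

```text
t 14.6 tcp [ 628.4 -291.6  172.9] jawyaw 3.41 tool x yaw 93.3 w 37.9 F [-0.   0.5 -0.2] q [-0.61  0.72  0.94  0.    1.53 -0.67]
tool shift mm [-2.2  0.7 72.9] norm 72.9
turn deg (tool z +): 0.11 or -179.89
```

Request:
{"fn": "apply_moves", "kwargs": {
  "increments": [0,0,0.025,0,0.03,0,0,0.025,0,0.03,0,0,0.015,0,0.03,0,0,0,0,0.03,0,0,0,0,0.03]
}}

```text
clock: 15.1
tcp_pos: [622.7, -283.1, 104.7]
tcp_rot: [-0.028, 0.684, 0.729, -0.002]
contact_force: [0.2, -0.6, -0.8]
grip_width: 38.3
```

```bash
python3 - <<'E'
from h import *
plan(626.4,-291.5,70,3.3); print(R(arm.get_state()['tcp_rot'])[:,2])
snap('wrist','w8');snap('side','s8')
E
```

```text
t 15.1 tcp [ 622.7 -283.1  104.7] jawyaw 3.63 tool x yaw 93.5 w 38.3 F [ 0.2 -0.6 -0.8] q [-0.6   0.76  1.05  0.    1.38 -0.66]
tool shift mm [-9.9  4.6 34.2] norm 35.9
turn deg (tool z +): 0.33 or -179.67
[-0.04391046  0.03453169 -0.9984385 ]
```

View pics/w8.png

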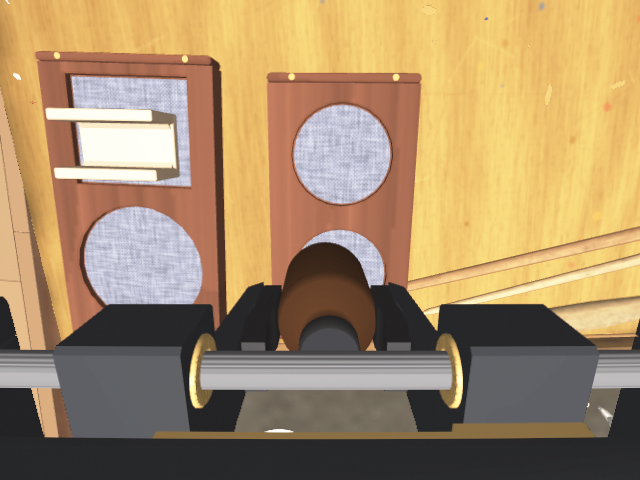

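Request:
{"fn": "apply_moves", "kwargs": {
  "increments": [-0.01,0.005,0,0,0.03,0,0,0,0,0.03,0,0,0.015,0,0.03,0,0,0,0,0.03,0,0,0,0,0.03]
}}

```text
clock: 15.7
tcp_pos: [628.9, -292.3, 94.4]
tcp_rot: [-0.024, 0.684, 0.729, -0.002]
contact_force: [0.1, -0.2, 0.2]
grip_width: 37.8
```

```bash
python3 - <<'E'
from h import *
plan(628.5,-292.5,68,3.3); print(R(arm.get_state()['tcp_rot'])[:,2])
E
```

```text
t 15.7 tcp [ 628.9 -292.3   94.4] jawyaw 3.65 tool x yaw 93.6 w 37.8 F [ 0.1 -0.2  0.2] q [-0.61  0.79  1.04  0.    1.37 -0.67]
tool shift mm [-1.   0.5 26.4] norm 26.4
turn deg (tool z +): 0.35 or -179.65
[-0.03711318  0.03002339 -0.99885995]
```

Request:
{"fn": "apply_moves", "kwargs": {
  "increments": [-0.001,0,0.008,0,0.03,0,0,0,0,0.03,0,0,0.008,0,0.03,0,0,0,0,0.03,0,0,0.004,0,0.03,0,0,0,0,0.03]
}}

```text
clock: 16.3
tcp_pos: [628.4, -292.5, 74.3]
tcp_rot: [-0.023, 0.684, 0.729, -0.002]
contact_force: [-0.0, 0.1, -1.0]
grip_width: 38.3
```

```bash
python3 - <<'E'
from h import *
plan(628,-292,68,3.3); print(R(arm.get_state()['tcp_rot'])[:,2])
E
```

```text
t 16.3 tcp [ 628.4 -292.5   74.3] jawyaw 3.66 tool x yaw 93.6 w 38.3 F [-0.   0.1 -1. ] q [-0.61  0.81  1.06  0.    1.32 -0.67]
tool shift mm [ 0.3 -0.1  6.3] norm 6.3
turn deg (tool z +): 0.36 or -179.64
[-0.0357301   0.02909234 -0.99893793]
```

Request:
{"fn": "apply_moves", "kwargs": {
  "increments": [0,0,0.004,0,0.03,0,0,0,0,0.03,0,0,0.0015,0,0.03,0,0,0,0,0.03]
}}

```text
clock: 16.7
tcp_pos: [628.3, -292.4, 68.5]
tcp_rot: [-0.023, 0.684, 0.729, -0.002]
contact_force: [-0.3, -1.0, -1.2]
grip_width: 38.0
```

Request:
{"fn": "apply_moves", "kwargs": {
  "increments": [0,0,0.001,0,0.03,0,0,0,0,0.03,0,0,0,0,0.042,0,0,0,0,0.046,0,0,0,0,0.06,0,0,0,0,0.07,0,0,0,0,0.07]
}}

```text
clock: 17.4
tcp_pos: [628.6, -292.6, 68.4]
tcp_rot: [-0.022, 0.684, 0.729, -0.001]
contact_force: [0.1, -0.2, 1.0]
grip_width: 68.0
```

Request:
{"fn": "apply_moves", "kwargs": {
  "increments": [0,0,-0.01,0,0.07,0,0,-0.02,0,0.07,0,0,-0.04,0,0.07,0,0,-0.04,0,0.07,0,0,-0.04,0,0.08,0.02,0,-0.04,0,0.088,0.04,0,-0.02,0,0.088,0,0,0,0,0.088]
}}

```text
clock: 18.2
tcp_pos: [631.5, -237.7, 293.5]
tcp_rot: [-0.021, 0.685, 0.728, -0.001]
contact_force: [-0.5, -0.2, 0.1]
grip_width: 88.2
```

```bash
python3 - <<'E'
from h import *
plan(572.5,-91,120,3); print(R(arm.get_state()['tcp_rot'])[:,2])
snap('wrist','w9');snap('side','s9')
E
```

```text
t 18.2 tcp [ 631.5 -237.7  293.5] jawyaw 3.55 tool x yaw 93.5 w 88.2 F [-0.5 -0.2  0.1] q [-0.54  0.62  0.8   0.01  1.77 -0.6 ]
tool shift mm [144.8 -44.6 179.2] norm 234.7
turn deg (tool z +): 0.55 or -179.45
[-0.03145944  0.0276248  -0.9991232 ]
```

View pics/w9.png

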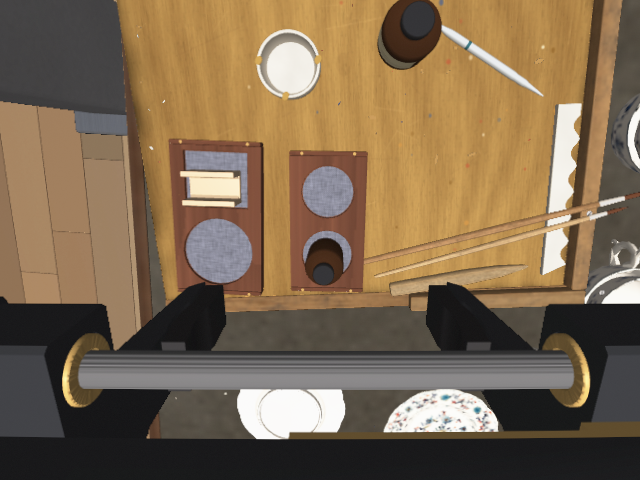

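View pics/s9.png

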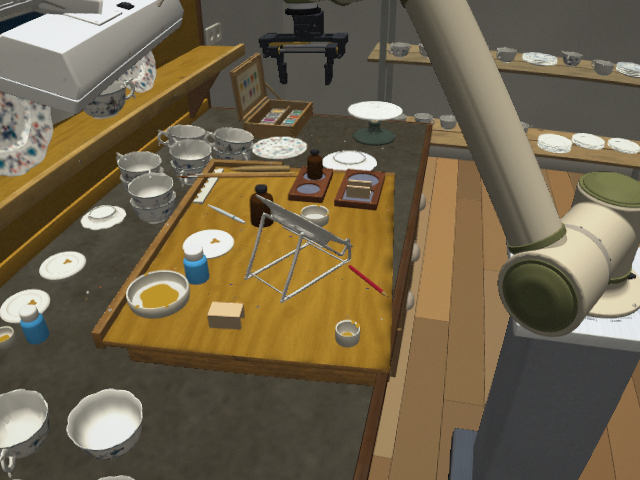

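```bash
python3 - <<'E'
from h import *
a=load('w6'); b=load('w7'); c=load('w9')
for p,q in [((460,163),(429,151)),((337,78),(331,83)),((497,152),(452,143))]: print(tri(a,p,b,q))
print('large cap',toz(c,418,18,89).round(1), tri(b,(632,240),c,(418,18)))
print('small cap',toz(c,323,274,85).round(1))
for p in [(288,29),(288,98),(256,64),(321,64)]: print(toz(c,*p,26).round(1))
E
python3 trays.py w9
```

```text
(array([559.24089779, -14.4861534 ,   1.67045841]), np.float64(0.2356161240913962))
(array([472.21700552,  39.40493949, -21.09837373]), np.float64(0.570068913733813))
(array([561.80598723,  -6.34704781,  52.26781623]), np.float64(1.1415531843967246))
large cap [688.2 -66.3  89. ] (array([688.55644832, -65.10690028,  81.02290165]), np.float64(3.165260840553599))
small cap [ 625.6 -289.3   85. ]
[575.5 -63.1  26. ]
[ 578.  -126.2   26. ]
[545.  -96.2  26. ]
[609.3 -92.7  26. ]
w9 px [327. 246.] ctr [ 628.4 -284.1] size [41.  54.3] ang 79.1
w9 px [220. 252.] ctr [ 502.4 -296.5] size [74.6 75.1] ang 46.6
w9 px [327. 190.] ctr [ 623.4 -219. ] size [54.  52.8] ang 3.7
w9 px [223. 174.] ctr [ 500.1 -213.3] size [66.2 58.2] ang 0.6
w9 px [ 99. 123.] ctr [ 374.3 -161.1] size [20.2 56.1] ang 88.6
```

Request:
{"fn": "apply_moves", "kwargs": {
  "increments": [0.03,0,0,0,0.088,0.03,0,0,0,0.088,0,0,0,7,0.088,0,0,0,7,0.088,0,0,0,7,0.088,0,0,0,7,0.088,0,0,0,6.5,0.088,0,0,0,0,0.088]
}}

```text
clock: 19.1
tcp_pos: [624.9, -187.3, 278.8]
tcp_rot: [-0.03, 0.878, 0.477, -0.016]
contact_force: [0.5, 0.2, -0.4]
grip_width: 87.9
```

```bash
python3 - <<'E'
from h import *
plan(575,-94,120,-31); print(R(arm.get_state()['tcp_rot'])[:,2])
E
```

```text
t 19.1 tcp [ 624.9 -187.3  278.8] jawyaw -32.99 tool x yaw 57.0 w 87.9 F [ 0.5  0.2 -0.4] q [-0.48  0.59  0.89  0.01  1.73  0.1 ]
tool shift mm [ 50.9 -81.7 164.8] norm 190.8
turn deg (tool z +): -1.99 or 178.01
[-0.05609043  0.03778481 -0.99771046]
```

Request:
{"fn": "apply_moves", "kwargs": {
  "increments": [0.017,-0.027,0.01,0,0.088,0.017,-0.027,0.015,0,0.088,0.017,-0.027,0.02,-1,0.088,0,0,0.025,-1,0.088,0,0,0.025,0,0.088,0,0,0.025,0,0.088,0,0,0.025,0,0.088,0,0,0,0,0.088]
}}

```text
clock: 19.9
tcp_pos: [571.8, -97.0, 127.8]
tcp_rot: [-0.035, 0.864, 0.502, -0.019]
contact_force: [-0.2, -0.1, -0.5]
grip_width: 87.8
```

```bash
python3 - <<'E'
from h import *
plan(575,-94,70,-31); print(R(arm.get_state()['tcp_rot'])[:,2])
E
```

```text
t 19.9 tcp [571.8 -97.  127.8] jawyaw -29.73 tool x yaw 60.3 w 87.8 F [-0.2 -0.1 -0.5] q [-0.38  0.58  1.36  0.01  1.28  0.14]
tool shift mm [ 4.   5.9 57.5] norm 58.0
turn deg (tool z +): 1.27 or -178.73
[-0.06726882  0.04161572 -0.99686661]
```

Request:
{"fn": "apply_moves", "kwargs": {
  "increments": [0,0,-0.04,0,0.088,0,0,0,0,0.088,0,0,-0.04,0,0.088,0,0,0,0,0.088,0,0,-0.04,0,0.088,0,0,0,0,0.088]
}}

```text
clock: 20.5
tcp_pos: [580.5, -105.2, 253.1]
tcp_rot: [-0.035, 0.862, 0.505, -0.019]
contact_force: [0.6, -0.2, 1.1]
grip_width: 88.1
```

```bash
python3 - <<'E'
from h import *
plan(575,-94,70,-31); print(R(arm.get_state()['tcp_rot'])[:,2],arm.get_state()['q'][[1,2,4]].sum())
E
```

```text
t 20.5 tcp [ 580.5 -105.2  253.1] jawyaw -29.24 tool x yaw 60.7 w 88.1 F [ 0.6 -0.2  1.1] q [-0.38  0.49  1.14  0.01  1.59  0.13]
tool shift mm [  6.5   4.4 183.3] norm 183.5
turn deg (tool z +): 1.76 or -178.24
[-0.06837015  0.04186695 -0.99678116] 3.220768643823642
```

Request:
{"fn": "apply_moves", "kwargs": {
  "increments": [0,0,0.04,0,0.088,0,0,0,0,0.088,0,0,0.04,0,0.088,0,0,0,0,0.088,0,0,0.04,0,0.088,0,0,0,0,0.088]
}}

```text
clock: 21.1
tcp_pos: [575.4, -102.9, 138.4]
tcp_rot: [-0.032, 0.861, 0.507, -0.016]
contact_force: [-0.9, 0.0, 0.7]
grip_width: 87.9
```

```bash
python3 - <<'E'
from h import *
plan(575,-94,70,-31); print(R(arm.get_state()['tcp_rot'])[:,2],arm.get_state()['q'][[1,2,4]].sum())
E
```

```text
t 21.1 tcp [ 575.4 -102.9  138.4] jawyaw -29.01 tool x yaw 61.0 w 87.9 F [-0.9  0.   0.7] q [-0.38  0.57  1.34  0.01  1.3   0.12]
tool shift mm [ 7.2  0.2 68.6] norm 69.0
turn deg (tool z +): 1.99 or -178.01
[-0.05934429  0.03815459 -0.99750814] 3.2110013944382603
```

Request:
{"fn": "apply_moves", "kwargs": {
  "increments": [-0.0147,-0.0425,0,0,0.088,-0.0147,-0.0425,0,0,0.088,-0.0147,-0.0425,0,0,0.088,-0.0147,-0.0425,0,0,0.088,0,0,0,0,0.088]
}}

```text
clock: 21.6
tcp_pos: [399.9, -74.4, 162.6]
tcp_rot: [-0.024, 0.861, 0.508, -0.01]
contact_force: [1.0, -0.4, 0.3]
grip_width: 87.8
```

```bash
python3 - <<'E'
from h import *
plan(575,-94,120,-31); print(R(arm.get_state()['tcp_rot'])[:,2],arm.get_state()['q'][[1,2,4]].sum())
E
```

```text
t 21.6 tcp [399.9 -74.4 162.6] jawyaw -28.88 tool x yaw 61.1 w 87.8 F [ 1.  -0.4  0.3] q [-0.48  0.27  1.8   0.01  1.12  0.02]
tool shift mm [ 67.2 164.7  34.6] norm 181.3
turn deg (tool z +): 2.12 or -177.88
[-0.04190027  0.02988222 -0.99867483] 3.192601167906963
```

Request:
{"fn": "apply_moves", "kwargs": {
  "increments": [0.0147,0.036,0,0,0.088,0,0,0,0,0.088,0.0147,0.036,0,0,0.088,0,0,0,0,0.088,0.0147,0.036,0,0,0.088,0,0,0,0,0.088,0.0147,0.036,0,0,0.088,0,0,0,0,0.088]
}}

```text
clock: 22.4
tcp_pos: [564.1, -96.3, 176.2]
tcp_rot: [-0.015, 0.861, 0.509, -0.004]
contact_force: [-0.1, 0.6, 0.0]
grip_width: 87.8
```

```bash
python3 - <<'E'
from h import *
plan(575,-94,120,-31); print(R(arm.get_state()['tcp_rot'])[:,2],arm.get_state()['q'][[1,2,4]].sum())
E
```

```text
t 22.4 tcp [564.1 -96.3 176.2] jawyaw -28.82 tool x yaw 61.2 w 87.8 F [-0.1  0.6  0. ] q [-0.38  0.5   1.35  0.01  1.32  0.12]
tool shift mm [ 6.9 10.1 55.9] norm 57.2
turn deg (tool z +): 2.18 or -177.82
[-0.02264636  0.02074021 -0.99952838] 3.1703407600104594
```

Request:
{"fn": "apply_moves", "kwargs": {
  "increments": [0.007,0.01,0,2,0.088,0,0,0,0,0.088,0,0,0.03,0,0.088,0,0,0,0,0.088,0,0,0.03,0,0.088,0,0,0,0,0.088]
}}

```text
clock: 23.0
tcp_pos: [574.4, -94.8, 124.4]
tcp_rot: [-0.011, 0.869, 0.495, -0.002]
contact_force: [0.0, 0.1, -0.8]
grip_width: 88.0
```

```bash
python3 - <<'E'
from h import *
snap('wrist','w10')
plan(575,-94,31,-31); print(R(arm.get_state()['tcp_rot'])[:,2],arm.get_state()['q'][[1,2,4]].sum())
E
```

```text
t 23.05 tcp [575.9 -95.3 127.1] jawyaw -30.62 tool x yaw 59.4 w 87.8 F [-0.3  0.1  0.9] q [-0.37  0.57  1.39  0.01  1.2   0.16]
tool shift mm [-0.1  0.1 96.1] norm 96.1
turn deg (tool z +): 0.38 or -179.62
[-0.01014569  0.01524987 -0.99983224] 3.156599117685543
```

View pics/w10.png

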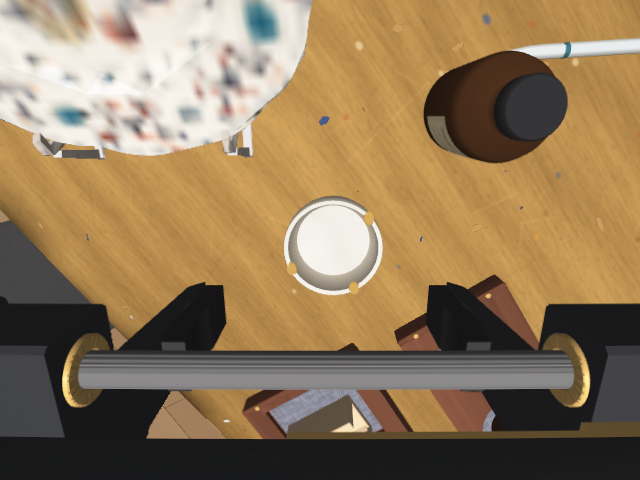

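```bash
python3 - <<'E'
from h import *
c=load('w10')
for p in [(333,199),(333,294),(285,247),(382,247)]: print(toz(c,*p,26).round(1))
print('where tcp ground', proj(c,[575,-94,26]), 'lb cap',toz(c,532,106,89))
E
```

```text
[593.1 -66.2  26. ]
[ 561.6 -120.2   26. ]
[551.6 -77.3  26. ]
[ 604.4 -107.9   26. ]
where tcp ground [330.4095635  251.12556435] lb cap [687.33527105 -65.06174131  89.        ]
```

Request:
{"fn": "apply_moves", "kwargs": {
  "increments": [0.002,0.001,0.035,0,0.088,0,0,0,0,0.088,0,0,0.035,0,0.088,0,0,0,0,0.088,0,0,0.013,0,0.088,0,0,0,0,0.088]
}}

```text
clock: 23.65
tcp_pos: [583.3, -95.8, 58.5]
tcp_rot: [-0.001, 0.868, 0.496, 0.006]
contact_force: [-0.2, 0.2, -0.3]
grip_width: 88.2
```

```bash
python3 - <<'E'
from h import *
plan(577.3,-93,31,-31); print(arm.get_state()['q'][[1,2,4]].sum())
E
```

```text
t 23.65 tcp [583.3 -95.8  58.5] jawyaw -30.54 tool x yaw 59.5 w 88.2 F [-0.2  0.2 -0.3] q [-0.37  0.66  1.45  0.01  1.03  0.16]
tool shift mm [-0.9 -6.7 27.5] norm 28.3
turn deg (tool z +): 0.46 or -179.54
3.135432025620533
```

Request:
{"fn": "apply_moves", "kwargs": {
  "increments": [0,-0.006,0,0,0.088,0,0,0,0,0.088,0,0,0.015,0,0.088,0,0,0,0,0.088,0,0,0.01,0,0.088,0,0,0,0,0.088]
}}

```text
clock: 24.25
tcp_pos: [580.0, -92.9, 38.5]
tcp_rot: [0.002, 0.868, 0.496, 0.009]
contact_force: [0.2, 0.7, 1.4]
grip_width: 87.8
```

```bash
python3 - <<'E'
from h import *
plan(577.3,-93,31,-31); print(arm.get_state()['q'][[1,2,4]].sum())
E
```

```text
t 24.25 tcp [580.  -92.9  38.5] jawyaw -30.52 tool x yaw 59.5 w 87.8 F [0.2 0.7 1.4] q [-0.36  0.68  1.48  0.01  0.97  0.16]
tool shift mm [-1.5 -2.4  7.5] norm 8.0
turn deg (tool z +): 0.48 or -179.52
3.127142917416989
```

Request:
{"fn": "apply_moves", "kwargs": {
  "increments": [-0.001,-0.002,0.009,0,0.088,0,0,0,0,0.088,0,0,0,0,0.055,0,0,0,0,0.055,0,0,0,0,0.055,0,0,0,0,0.055,0,0,0,0,0.055,0,0,0,0,0.055],
  "grip_force": 10
}}

```text
clock: 25.05
tcp_pos: [578.1, -92.9, 29.6]
tcp_rot: [0.003, 0.868, 0.496, 0.009]
contact_force: [-0.1, 0.0, -0.4]
grip_width: 62.2
```

```bash
python3 - <<'E'
from h import *
plan(577.3,-93,31,-31); print(arm.get_state()['q'][[1,2,4]].sum())
E
```

```text
t 25.05 tcp [578.1 -92.9  29.6] jawyaw -30.52 tool x yaw 59.5 w 62.2 F [-0.1  0.  -0.4] q [-0.37  0.69  1.49  0.01  0.94  0.16]
tool shift mm [-0.5 -0.6 -1.4] norm 1.7
turn deg (tool z +): 0.48 or -179.52
3.126107265858066
```

Request:
{"fn": "apply_moves", "kwargs": {
  "increments": [0,0,-0.02,0,0.055,0,0,0,0,0.055,0,0,-0.045,0,0.055,0,0,0,0,0.055,0,0,-0.045,0,0.055,0,0,0,0,0.055,0,0,-0.04,0,0.055,0,0,0,0,0.055]
}}

```text
clock: 25.85
tcp_pos: [575.1, -93.6, 178.4]
tcp_rot: [0.001, 0.868, 0.496, 0.007]
contact_force: [1.1, -0.3, -0.9]
grip_width: 62.3
```

```bash
python3 - <<'E'
from h import *
plan(502.2,-296.5,150,-55); print(arm.get_state()['q'][[1,2,4]].sum())
E
```

```text
t 25.85 tcp [575.1 -93.6 178.4] jawyaw -30.53 tool x yaw 59.5 w 62.3 F [ 1.1 -0.3 -0.9] q [-0.37  0.5   1.34  0.01  1.29  0.16]
tool shift mm [-212.1   40.1   26.2] norm 217.5
turn deg (tool z +): 24.47 or -155.53
3.1313217387981447
```

Request:
{"fn": "apply_moves", "kwargs": {
  "increments": [-0.0425,0.008,0,0,0.055,0,0,0,0,0.055,-0.0425,0.008,0,0,0.055,0,0,0,0,0.055,-0.0425,0.008,0,0,0.055,0,0,0,0,0.055,-0.0425,0.008,0,0,0.055,0,0,0,0,0.055,-0.0425,0.008,0,0,0.055,0,0,0,0,0.055]
}}

```text
clock: 26.85
tcp_pos: [501.3, -296.8, 164.7]
tcp_rot: [-0.004, 0.868, 0.497, 0.006]
contact_force: [0.8, -0.0, -0.4]
grip_width: 62.3
```

Request:
{"fn": "apply_moves", "kwargs": {
  "increments": [0,0,0,8,0.055,0,0,0,0,0.055,0,0,0,8,0.055,0,0,0,0,0.055,0,0,0,8,0.055,0,0,0,0,0.055]
}}

```text
clock: 27.45
tcp_pos: [503.6, -289.8, 161.6]
tcp_rot: [-0.008, 0.95, 0.311, 0.005]
contact_force: [-0.5, 0.8, -0.5]
grip_width: 62.6
```

```bash
python3 - <<'E'
from h import *
plan(502.2,-296.5,70,-55); print(arm.get_state()['q'][[1,2,4]].sum())
E
```

```text
t 27.45 tcp [ 503.6 -289.8  161.6] jawyaw -53.71 tool x yaw 36.3 w 62.6 F [-0.5  0.8 -0.5] q [-0.73  0.52  1.36  0.02  1.27  0.2 ]
tool shift mm [-6.4  5.7 91.4] norm 91.8
turn deg (tool z +): 1.29 or -178.71
3.151233375784407
```

Request:
{"fn": "apply_moves", "kwargs": {
  "increments": [-0.006,0.005,0.02,0,0.055,0,0,0,0,0.055,0,0,0.03,0,0.055,0,0,0,0,0.055,0,0,0.03,0,0.055,0,0,0,0,0.055,0,0,0.015,0,0.055,0,0,0,0,0.055]
}}

```text
clock: 28.25
tcp_pos: [506.6, -294.4, 73.3]
tcp_rot: [-0.004, 0.944, 0.33, 0.008]
contact_force: [-0.4, 0.6, -1.4]
grip_width: 62.4
```

```bash
python3 - <<'E'
from h import *
snap('wrist','w11');snap('side','s11')
plan(502.2,-296.5,45,-55); print(arm.get_state()['q'][[1,2,4]].sum())
E
```

```text
t 28.35 tcp [ 507.5 -295.3   75. ] jawyaw -51.56 tool x yaw 38.4 w 62.3 F [-0.  -0.1 -0.8] q [-0.74  0.63  1.45  0.02  1.06  0.15]
tool shift mm [-5.4 -2.4 29.9] norm 30.5
turn deg (tool z +): 3.44 or -176.56
3.1374456926820606
```

View pics/w11.png

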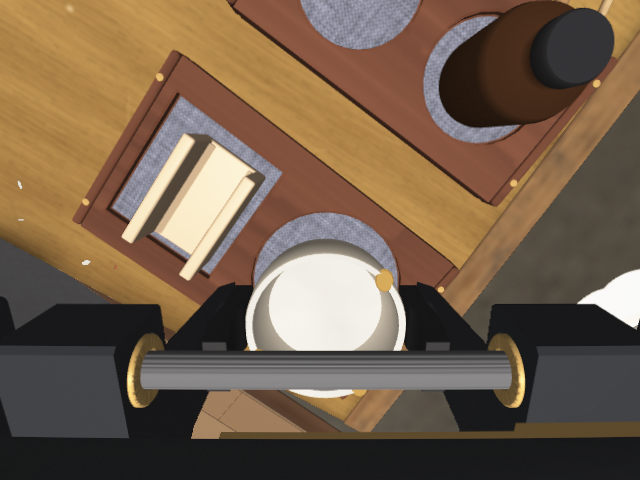

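Request:
{"fn": "apply_moves", "kwargs": {
  "increments": [-0.005,-0.003,0.012,0,0.055,0,0,0,0,0.055,0,0,0.012,0,0.055,0,0,0,0,0.055,0,0,0.004,0,0.055,0,0,0,0,0.055]
}}

```text
clock: 28.95
tcp_pos: [504.9, -297.5, 52.5]
tcp_rot: [0.002, 0.944, 0.33, 0.011]
contact_force: [-0.4, -0.2, -1.0]
grip_width: 62.4
```

```bash
python3 - <<'E'
from h import *
plan(502.2,-296.5,41,-55); print(arm.get_state()['q'][[1,2,4]].sum())
E
```

```text
t 28.95 tcp [ 504.9 -297.5   52.5] jawyaw -51.42 tool x yaw 38.6 w 62.4 F [-0.4 -0.2 -1. ] q [-0.74  0.66  1.48  0.02  0.99  0.14]
tool shift mm [-1.7 -2.6 11.5] norm 11.9
turn deg (tool z +): 3.58 or -176.42
3.127500982406314
```

Request:
{"fn": "apply_moves", "kwargs": {
  "increments": [-0.001,-0.002,0.008,0,0.055,0,0,0,0,0.055,0,0,0.004,0,0.055,0,0,0,0,0.055,0,0,0,0,0.055]
}}

```text
clock: 29.45
tcp_pos: [503.4, -296.7, 39.8]
tcp_rot: [0.002, 0.944, 0.33, 0.012]
contact_force: [0.4, 0.0, -1.2]
grip_width: 62.4
```

Request:
{"fn": "apply_moves", "kwargs": {
  "increments": [0,0,0,0,0.07,0,0,0,0,0.075,0,0,0,0,0.075,0,0,-0.015,0,0.075,0,0,0,0,0.075,0,0,-0.04,0,0.075,0,0,0,0,0.088,0,0,-0.045,0,0.088,0,0,-0.045,0,0.088,0,0,0,0,0.088]
}}

```text
clock: 30.45
tcp_pos: [499.4, -296.9, 184.9]
tcp_rot: [-0.0, 0.944, 0.33, 0.01]
contact_force: [-0.5, -0.3, -0.6]
grip_width: 87.9
```

Request:
{"fn": "apply_moves", "kwargs": {
  "increments": [0,0,-0.045,0,0.088,0,0,0,0,0.088,0,0,-0.045,0,0.088,0,0,0,0,0.088]
}}

```text
clock: 30.85
tcp_pos: [497.5, -297.4, 272.8]
tcp_rot: [-0.002, 0.944, 0.33, 0.009]
contact_force: [0.2, -0.9, 0.6]
grip_width: 87.6
```

```bash
python3 - <<'E'
from h import *
snap('wrist','w12');snap('side','s12')
plan(425,245,280,0); print(arm.get_state()['q'][[1,2,4]].sum())
E
```

```text
t 30.95 tcp [ 496.1 -296.3  267.1] jawyaw -51.43 tool x yaw 38.6 w 87.7 F [ 0.1 -0.2 -0.7] q [-0.75  0.43  1.2   0.02  1.52  0.15]
tool shift mm [ 282.  -467.6   -3.9] norm 546.1
turn deg (tool z +): -51.43 or 128.57
3.1477761180064276
```

View pics/w12.png

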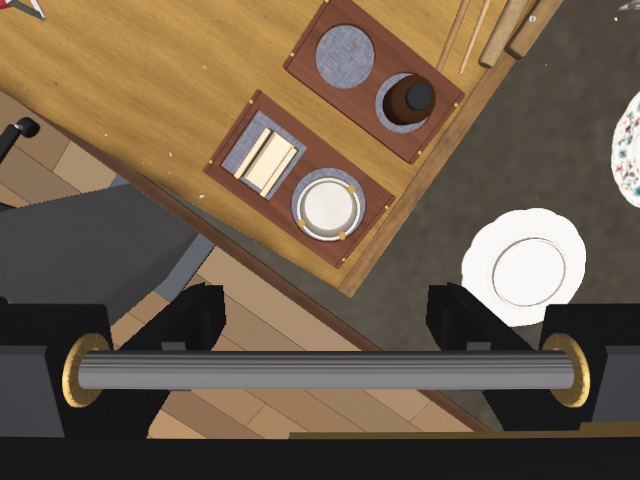

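View pics/s12.png

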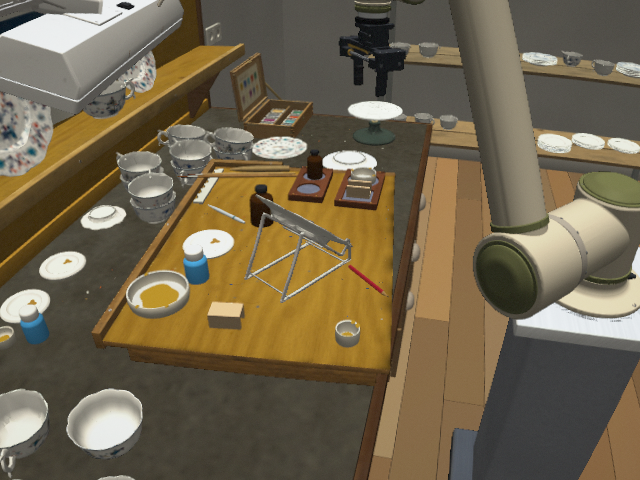

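Request:
{"fn": "apply_moves", "kwargs": {
  "increments": [0,0,0,-8.5,0.088,0,0,-0.005,-8.5,0.088,0,0,0,-8.5,0.088,0,0,0,-8.5,0.088,0,0,0,-8.5,0.088,0,0,0,-8.5,0.088,0,0,0,-8,0.088,0,0,0,0,0.088]
}}

```text
clock: 31.75
tcp_pos: [494.4, -294.8, 255.1]
tcp_rot: [-0.014, 0.651, 0.759, 0.01]
contact_force: [0.7, 0.6, -0.3]
grip_width: 88.0
```

```bash
python3 - <<'E'
from h import *
plan(636,268,290,8.9); print(arm.get_state()['q'][[1,2,4]].sum())
E
```

```text
t 31.75 tcp [ 494.4 -294.8  255.1] jawyaw 8.82 tool x yaw 98.8 w 88.0 F [ 0.7  0.6 -0.3] q [-0.75  0.44  1.22  0.02  1.51 -0.91]
tool shift mm [535.4 226.1 -17.2] norm 581.4
turn deg (tool z +): -0.08 or 179.92
3.1710645911629394
```

Request:
{"fn": "apply_moves", "kwargs": {
  "increments": [0.0446,0.0188,-0.006,0,0.088,0,0,0,0,0.088,0.0446,0.0188,-0.006,0,0.088,0,0,0,0,0.088,0.0446,0.0188,-0.006,0,0.088,0,0,0,0,0.088,0.0446,0.0188,-0.006,0,0.088,0,0,0,0,0.088,0.0446,0.0188,-0.006,0,0.088,0,0,0,0,0.088]
}}

```text
clock: 32.75
tcp_pos: [556.1, -69.8, 280.7]
tcp_rot: [-0.021, 0.664, 0.747, 0.007]
contact_force: [-0.5, -0.6, 0.2]
grip_width: 87.8
```

Request:
{"fn": "apply_moves", "kwargs": {
  "increments": [0.0446,0.0188,-0.003,0,0.088,0,0,0,0,0.088,0.0446,0.0188,-0.003,0,0.088,0,0,0,0,0.088,0.0446,0.0188,-0.003,0,0.088,0,0,0,0,0.088,0.0446,0.0188,-0.003,0,0.088,0,0,0,0,0.088,0.0446,0.0188,-0.003,0,0.088,0,0,0,0,0.088]
}}

```text
clock: 33.75
tcp_pos: [629.3, 143.3, 293.1]
tcp_rot: [-0.023, 0.674, 0.738, 0.001]
contact_force: [0.3, 0.4, -0.0]
grip_width: 88.2
```

```bash
python3 - <<'E'
from h import *
plan(636,268,290,8.9); print(arm.get_state()['q'][[1,2,4]].sum())
E
```

```text
t 33.75 tcp [629.3 143.3 293.1] jawyaw 5.23 tool x yaw 95.2 w 88.2 F [ 0.3  0.4 -0. ] q [ 0.03  0.55  0.92  0.03  1.7  -0.06]
tool shift mm [123.3  18.1   7. ] norm 124.9
turn deg (tool z +): -3.67 or 176.33
3.1734617915594407
```

Request:
{"fn": "apply_moves", "kwargs": {
  "increments": [0.042,0.006,0,0,0.088,0,0,0,0,0.088,0.042,0.006,0,0,0.088,0,0,0,0,0.088,0.039,0.006,0,-4,0.088,0,0,0,0,0.088,0,0,0.035,0,0.088,0,0,0,0,0.088,0,0,0.035,0,0.088,0,0,0,0,0.088]
}}

```text
clock: 34.75
tcp_pos: [640.5, 245.3, 222.1]
tcp_rot: [-0.022, 0.656, 0.754, -0.003]
contact_force: [1.0, -0.0, -0.1]
grip_width: 87.8
```

```bash
python3 - <<'E'
from h import *
snap('wrist','w13')
plan(640,270,100,8.9); print(arm.get_state()['q'][[1,2,4]].sum())
E
```

```text
t 34.8 tcp [641.9 245.5 226.5] jawyaw 7.98 tool x yaw 97.9 w 87.8 F [-0.  -0.4  2.5] q [0.18 0.66 0.9  0.03 1.6  0.04]
tool shift mm [ 20.8   4.7 127.1] norm 128.8
turn deg (tool z +): -0.92 or 179.08
3.165471510125072
```

View pics/w13.png

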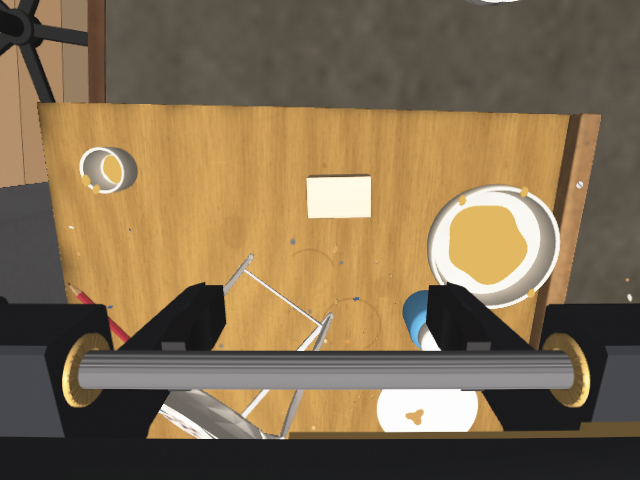

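```bash
python3 - <<'E'
from h import *
c=load('w13'); im=c['pixels']; hsv=cv2.cvtColor(im,cv2.COLOR_BGR2HSV)
m=((hsv[...,1]<90)&(hsv[...,2]>190)).astype(np.uint8); mm=m*0; mm[165:230,295:385]=m[165:230,295:385]
k=max(cv2.findContours(mm,0,2)[0],key=cv2.contourArea)
P=np.array([toz(c,*p,30)[:2] for p in k[:,0].astype(float)],np.float32); print(cv2.minAreaRect(P)); b=cv2.minAreaRect(k); print(b,toz(c,*b[0],30))
print('big dish L edge',toz(c,428,245,30),'blue',toz(c,410,305,0))
for p in [(101,147),(101,193),(80,170),(124,170)]: print(toz(c,*p,26).round(1))
E
```

```text
((641.2266235351562, 270.5333557128906), (54.68856430053711, 35.36442184448242), 9.482015609741211)
((338.42462158203125, 197.03424072265625), (40.946842193603516, 64.05008697509766), 88.75463104248047) [641.30750674 270.74320154  30.        ]
big dish L edge [726.04020965 240.19217913  30.        ] blue [729.90679801 168.84858159   0.        ]
[430.8 283.7  26. ]
[430.4 243.2  26. ]
[411.6 261.1  26. ]
[451.4 266.6  26. ]
```

Request:
{"fn": "apply_moves", "kwargs": {
  "increments": [0.0215,0.003,0.03,-1,0.088,0,0,0,0,0.088,0,0,0.035,0,0.088,0,0,0,0,0.088,0,0,0.035,0,0.088,0,0,0,0,0.088,0,0,0.035,0,0.088,0,0,0,0,0.088]
}}

```text
clock: 35.6
tcp_pos: [651.9, 265.4, 119.3]
tcp_rot: [-0.007, 0.652, 0.758, 0.015]
contact_force: [0.4, -0.3, -0.2]
grip_width: 87.5
```

```bash
python3 - <<'E'
from h import *
plan(641.2,270.5,46.5,9.5); print(arm.get_state()['q'][[1,2,4]].sum())
E
```

```text
t 35.6 tcp [651.9 265.4 119.3] jawyaw 8.56 tool x yaw 98.6 w 87.5 F [ 0.4 -0.3 -0.2] q [0.21 0.75 1.03 0.03 1.34 0.05]
tool shift mm [  4.5 -10.9  72.8] norm 73.8
turn deg (tool z +): -0.94 or 179.06
3.1259304228980804
```

Request:
{"fn": "apply_moves", "kwargs": {
  "increments": [0.004,-0.01,0.015,-1,0.088,0,0,0.02,0,0.088,0,0,0.015,0,0.088,0,0,0,0,0.088]
}}

```text
clock: 36.0
tcp_pos: [649.2, 269.4, 85.2]
tcp_rot: [0.0, 0.646, 0.763, 0.024]
contact_force: [-0.4, 0.2, -0.2]
grip_width: 87.9
```

```bash
python3 - <<'E'
from h import *
plan(641.2,270.5,46.5,9.5); print(arm.get_state()['q'][[1,2,4]].sum());M=R(arm.get_state()['tcp_rot']); print('tooly z',M[2,1],'toolx z',M[2,0])
E
```

```text
t 36.0 tcp [649.2 269.4  85.2] jawyaw 9.51 tool x yaw 99.6 w 87.9 F [-0.4  0.2 -0.2] q [0.22 0.78 1.09 0.03 1.24 0.04]
tool shift mm [ 1.2 -9.1 38.4] norm 39.5
turn deg (tool z +): 0.01 or -179.99
3.103850344100957
tooly z 0.036398239766411176 toolx z 0.030444878461957287
```

Request:
{"fn": "apply_moves", "kwargs": {
  "increments": [0.001,-0.008,0,1,0.088,0,0,0,-1,0.088,0,0,0,1,0.088,0,0,0,-1,0.088,0,0,0,1,0.088,0,0,0,-1,0.088,0,0,0,1,0.088,0,0,0,-1,0.088,0,0,0,0,0.088]
}}

```text
clock: 36.9
tcp_pos: [642.9, 269.2, 91.3]
tcp_rot: [0.003, 0.646, 0.763, 0.027]
contact_force: [-0.5, -0.1, -0.3]
grip_width: 88.1
```

```bash
cat >> h.py <<'E'
def tilt():
    s=arm.get_state(); M=R(s['tcp_rot']); print('sum-pi',round(s['q'][[1,2,4]].sum()-np.pi,4),'tooly z',M[2,1].round(4),'toolx z',M[2,0].round(4))
E
python3 - <<'E'
from h import *
plan(641.2,270.5,46.5,9.5); tilt()
E
```

```text
t 36.9 tcp [642.9 269.2  91.3] jawyaw 9.48 tool x yaw 99.6 w 88.1 F [-0.5 -0.1 -0.3] q [0.22 0.76 1.11 0.03 1.23 0.04]
tool shift mm [ 0.2 -3.5 44.8] norm 44.9
turn deg (tool z +): -0.02 or 179.98
sum-pi -0.0458 tooly z 0.0444 toolx z 0.0308
```

Request:
{"fn": "apply_moves", "kwargs": {
  "increments": [0,0,-0.045,0,0.088,0,0,-0.045,0,0.088,0,0,-0.045,0,0.088,0,0,0,0,0.088]
}}

```text
clock: 37.3
tcp_pos: [637.3, 263.8, 229.1]
tcp_rot: [0.001, 0.646, 0.763, 0.025]
contact_force: [-0.1, 0.6, -0.6]
grip_width: 88.1
```

```bash
python3 - <<'E'
from h import *
plan(541.2,245,246.5,9.5); tilt()
E
```

```text
t 37.3 tcp [637.3 263.8 229.1] jawyaw 9.51 tool x yaw 99.6 w 88.1 F [-0.1  0.6 -0.6] q [0.21 0.64 0.94 0.03 1.52 0.04]
tool shift mm [ -2.  -97.1 -21.4] norm 99.4
turn deg (tool z +): 0.01 or -179.99
sum-pi -0.0415 tooly z 0.0401 toolx z 0.0306
```

Request:
{"fn": "apply_moves", "kwargs": {
  "increments": [-0.003,-0.05,0,0,0.088,-0.003,-0.05,0,0,0.088,0,0,0,0,0.088]
}}

```text
clock: 37.6
tcp_pos: [535.4, 240.1, 219.9]
tcp_rot: [-0.001, 0.646, 0.763, 0.022]
contact_force: [0.2, -0.1, 0.1]
grip_width: 88.0
```

```bash
python3 - <<'E'
from h import *
plan(541.2,245,246.5,9.5); tilt()
E
```

```text
t 37.6 tcp [535.4 240.1 219.9] jawyaw 9.5 tool x yaw 99.6 w 88.0 F [ 0.2 -0.1  0.1] q [0.21 0.46 1.29 0.03 1.36 0.04]
tool shift mm [  4.6   7.4 -26.2] norm 27.7
turn deg (tool z +): 0.0 or -180.0
sum-pi -0.034 tooly z 0.0329 toolx z 0.0302
```

Request:
{"fn": "apply_moves", "kwargs": {
  "increments": [0.003,0.05,0,0,0.088,0.003,0.05,0,0,0.088,0,0,0,0,0.088]
}}

```text
clock: 37.9
tcp_pos: [632.8, 262.8, 220.7]
tcp_rot: [-0.003, 0.646, 0.763, 0.02]
contact_force: [-0.8, -1.0, -0.7]
grip_width: 88.2
```

```bash
python3 - <<'E'
from h import *
plan(641.2,270.5,46.5,9.5); tilt()
E
```

```text
t 37.9 tcp [632.8 262.8 220.7] jawyaw 9.53 tool x yaw 99.6 w 88.2 F [-0.8 -1.  -0.7] q [0.21 0.64 0.96 0.03 1.51 0.04]
tool shift mm [  1.    5.  174.4] norm 174.5
turn deg (tool z +): 0.03 or -179.97
sum-pi -0.0273 tooly z 0.026 toolx z 0.0298
```

Request:
{"fn": "apply_moves", "kwargs": {
  "increments": [-0.003,-0.05,0,0,0.088,-0.003,-0.05,0,0,0.088,0,0,0,0,0.088,0.003,0.05,0,0,0.088,0.003,0.05,0,0,0.088,0,0,0,0,0.088]
}}

```text
clock: 38.5
tcp_pos: [630.2, 262.2, 211.6]
tcp_rot: [-0.007, 0.646, 0.763, 0.014]
contact_force: [-1.0, -0.4, -1.0]
grip_width: 87.8
```

Request:
{"fn": "apply_moves", "kwargs": {
  "increments": [-0.003,-0.05,0,0,0.088,-0.003,-0.05,0,0,0.088,0,0,0,0,0.088,0.003,0.05,0,0,0.088,0.003,0.05,0,0,0.088,0,0,0,0,0.088]
}}

```text
clock: 39.1
tcp_pos: [628.0, 261.9, 205.2]
tcp_rot: [-0.01, 0.646, 0.764, 0.01]
contact_force: [-0.9, -1.1, -0.5]
grip_width: 87.9
```

```bash
python3 - <<'E'
from h import *
plan(641.2,270.5,46.5,9.5); tilt()
E
```

```text
t 39.1 tcp [628.  261.9 205.2] jawyaw 9.56 tool x yaw 99.6 w 87.9 F [-0.9 -1.1 -0.5] q [0.21 0.65 0.98 0.03 1.5  0.04]
tool shift mm [  1.7  14.  158.8] norm 159.5
turn deg (tool z +): 0.06 or -179.94
sum-pi -0.0035 tooly z 0.0022 toolx z 0.0287
```

Request:
{"fn": "apply_moves", "kwargs": {
  "increments": [-0.003,-0.05,0,0,0.088,-0.003,-0.05,0,0,0.088,0,0,0,0,0.088,0.003,0.05,0,0,0.088,0.003,0.05,0,0,0.088,0,0,0,0,0.088,0,0.014,0.01,0,0.088,0,0,0,0,0.088]
}}

```text
clock: 39.9
tcp_pos: [641.5, 264.8, 190.6]
tcp_rot: [-0.012, 0.645, 0.764, 0.008]
contact_force: [-0.0, -0.8, 0.3]
grip_width: 88.4
```

Request:
{"fn": "apply_moves", "kwargs": {
  "increments": [0,0,0.015,0,0.088,0,0,0,0,0.088,0,0,0.015,0,0.088,0,0,0,0,0.088,0,0,0.015,0,0.088,0,0,0,0,0.088,0,0,0.015,0,0.088,0,0,0,0,0.088,0,0,0.015,0,0.088,0,0,0,0,0.088]
}}

```text
clock: 40.9
tcp_pos: [641.6, 267.9, 128.4]
tcp_rot: [-0.007, 0.645, 0.764, 0.015]
contact_force: [-0.1, -0.8, -0.5]
grip_width: 88.2
```

```bash
python3 - <<'E'
from h import *
plan(641.2,270.5,46.5,9.5); tilt()
E
```

```text
t 40.9 tcp [641.6 267.9 128.4] jawyaw 9.68 tool x yaw 99.7 w 88.2 F [-0.1 -0.8 -0.5] q [0.22 0.73 1.05 0.03 1.35 0.04]
tool shift mm [ 0.2 -1.  81.9] norm 81.9
turn deg (tool z +): 0.18 or -179.82
sum-pi -0.0149 tooly z 0.0136 toolx z 0.0296
```

Request:
{"fn": "apply_moves", "kwargs": {
  "increments": [-0.003,-0.05,0,0,0.088,-0.003,-0.05,0,0,0.088,0,0,0,0,0.088,0.003,0.05,0,0,0.088,0.003,0.05,0,0,0.088,0,0,0,0,0.088]
}}

```text
clock: 41.5
tcp_pos: [639.5, 267.5, 128.6]
tcp_rot: [-0.008, 0.645, 0.764, 0.013]
contact_force: [-1.8, -0.4, -0.6]
grip_width: 88.1
```

Request:
{"fn": "apply_moves", "kwargs": {
  "increments": [-0.003,-0.05,0,0,0.088,-0.003,-0.05,0,0,0.088,0,0,0,0,0.088,0.003,0.05,0,0,0.088,0.003,0.05,0,0,0.088,0,0,0,0,0.088]
}}

```text
clock: 42.1
tcp_pos: [638.1, 267.1, 127.9]
tcp_rot: [-0.009, 0.645, 0.764, 0.012]
contact_force: [0.1, -0.5, -0.4]
grip_width: 88.0
```

Request:
{"fn": "apply_moves", "kwargs": {
  "increments": [-0.003,-0.05,0,0,0.088,-0.003,-0.05,0,0,0.088,0,0,0,0,0.088,0.003,0.05,0,0,0.088,0.003,0.05,0,0,0.088,0,0,0,0,0.088]
}}

```text
clock: 42.7
tcp_pos: [636.8, 266.9, 127.6]
tcp_rot: [-0.01, 0.645, 0.764, 0.01]
contact_force: [-1.2, -0.6, 0.4]
grip_width: 88.1
```

```bash
python3 - <<'E'
from h import *
plan(641.2,270.5,46.5,9.5); tilt()
E
```

```text
t 42.7 tcp [636.8 266.9 127.6] jawyaw 9.67 tool x yaw 99.7 w 88.1 F [-1.2 -0.6  0.4] q [0.22 0.73 1.06 0.03 1.35 0.04]
tool shift mm [ 0.4  4.7 81.2] norm 81.3
turn deg (tool z +): 0.17 or -179.83
sum-pi -0.0041 tooly z 0.0028 toolx z 0.0292
```

Request:
{"fn": "apply_moves", "kwargs": {
  "increments": [0,0.004,0.04,0,0.088,0,0,0,0,0.088,0,0,0.033,0,0.088,0,0,0,0,0.088]
}}

```text
clock: 43.1
tcp_pos: [643.7, 270.6, 58.1]
tcp_rot: [-0.008, 0.645, 0.764, 0.013]
contact_force: [-1.4, -0.2, -1.1]
grip_width: 88.0
```

```bash
python3 - <<'E'
from h import *
plan(641.2,270.5,46.5,9.5); tilt()
E
```

```text
t 43.1 tcp [643.7 270.6  58.1] jawyaw 9.69 tool x yaw 99.7 w 88.0 F [-1.4 -0.2 -1.1] q [0.22 0.81 1.1  0.03 1.22 0.04]
tool shift mm [-0.  -2.6 11.5] norm 11.8
turn deg (tool z +): 0.19 or -179.81
sum-pi -0.0115 tooly z 0.0102 toolx z 0.0296
```

Request:
{"fn": "apply_moves", "kwargs": {
  "increments": [0,-0.0025,0.01,0,0.088,0,0,0,0,0.088,0,0,0.0015,0,0.088,0,0,0,0,0.088]
}}

```text
clock: 43.5
tcp_pos: [643.2, 271.2, 54.1]
tcp_rot: [-0.005, 0.645, 0.764, 0.017]
contact_force: [0.6, -0.3, -0.8]
grip_width: 88.0
```

```bash
python3 - <<'E'
from h import *
plan(641.2,270.5,46.5,9.5); tilt()
E
```

```text
t 43.5 tcp [643.2 271.2  54.1] jawyaw 9.71 tool x yaw 99.7 w 88.0 F [ 0.6 -0.3 -0.8] q [0.22 0.81 1.12 0.03 1.19 0.04]
tool shift mm [-0.6 -2.3  7.5] norm 7.9
turn deg (tool z +): 0.21 or -179.79
sum-pi -0.0215 tooly z 0.0202 toolx z 0.0303
```

Request:
{"fn": "apply_moves", "kwargs": {
  "increments": [0,-0.002,0.013,0,0.088,0,0,0,0,0.088,0,0,0,0,0.088]
}}

```text
clock: 43.8
tcp_pos: [641.8, 271.4, 41.5]
tcp_rot: [-0.004, 0.645, 0.764, 0.018]
contact_force: [-0.0, -0.2, -0.0]
grip_width: 88.0
```

```bash
python3 - <<'E'
from h import *
plan(641.2,270.5,46.5,9.5); tilt()
E
```

```text
t 43.8 tcp [641.8 271.4  41.5] jawyaw 9.7 tool x yaw 99.7 w 88.0 F [-0.  -0.2 -0. ] q [0.22 0.82 1.13 0.03 1.16 0.04]
tool shift mm [-0.6 -0.6 -5.1] norm 5.1
turn deg (tool z +): 0.2 or -179.8
sum-pi -0.0238 tooly z 0.0224 toolx z 0.0304
```

Request:
{"fn": "apply_moves", "kwargs": {
  "increments": [0,0,-0.0045,0,0.088,0,0,0,0,0.088,0,0,0,0,0.088]
}}

```text
clock: 44.1
tcp_pos: [641.7, 271.2, 46.4]
tcp_rot: [-0.004, 0.645, 0.764, 0.018]
contact_force: [0.5, 0.4, -0.1]
grip_width: 88.2
```

Request:
{"fn": "apply_moves", "kwargs": {
  "increments": [0,0,0,0,0.05,0,0,0,0,0.05,0,0,0,0,0.05,0,0,0,0,0.05,0,0,0,0,0.05,0,0,0,0,0.05,0,0,0,0,0.05],
  "grip_force": 18
}}

```text
clock: 44.8
tcp_pos: [641.8, 271.2, 46.6]
tcp_rot: [-0.004, 0.645, 0.764, 0.018]
contact_force: [-0.1, 0.1, 1.1]
grip_width: 55.4
```

Request:
{"fn": "apply_moves", "kwargs": {
  "increments": [0,0,-0.015,0,0.05,0,0,0,0,0.05,0,0,-0.04,0,0.05,0,0,-0.045,0,0.05,0,0,-0.045,0,0.05,0,0,-0.045,0,0.05,0,0,0,0,0.05]
}}

```text
clock: 45.5
tcp_pos: [637.9, 264.4, 244.7]
tcp_rot: [-0.005, 0.645, 0.764, 0.018]
contact_force: [-0.1, 0.6, -0.5]
grip_width: 55.6
```

```bash
python3 - <<'E'
from h import *
snap('wrist','w14');snap('side','s14')
plan(498,-205,250,2.1); tilt()
s=load('s14'); cv2.imwrite('pics/s14z.png',cv2.resize(s['pixels'][60:330,130:400],None,fx=2.2,fy=2.2,interpolation=2))
E
```

```text
t 45.6 tcp [636.6 264.1 238.2] jawyaw 9.7 tool x yaw 99.7 w 55.8 F [-0.1  0.4 -0.9] q [0.21 0.64 0.9  0.03 1.58 0.04]
tool shift mm [-438.5 -215.5  -27.1] norm 489.3
turn deg (tool z +): 7.6 or -172.4
sum-pi -0.0118 tooly z 0.0105 toolx z 0.0298
```

View pics/s14z.png

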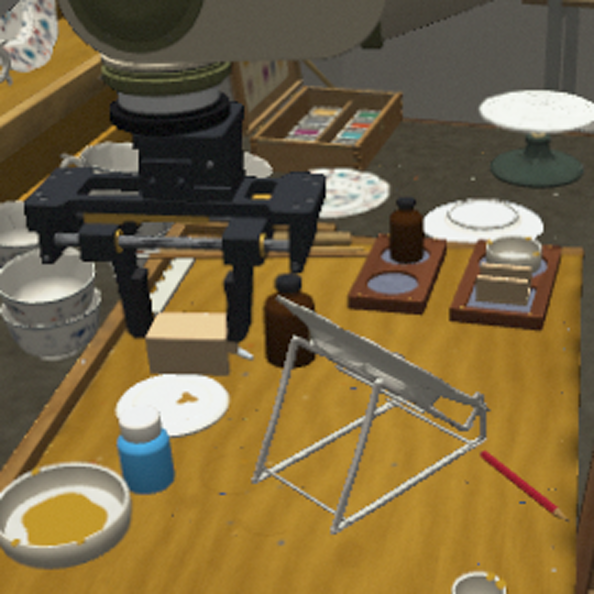

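View pics/w14.png

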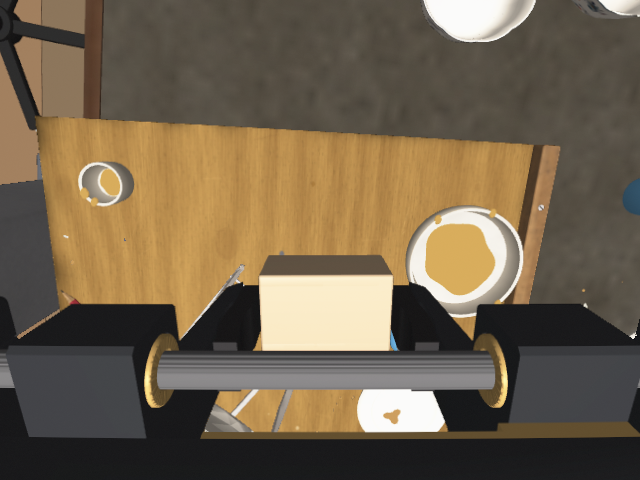

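Request:
{"fn": "apply_moves", "kwargs": {
  "increments": [0,0,-0.03,4,0.05,-0.04,-0.018,-0.004,3.5,0.05,-0.04,-0.018,-0.004,0,0.05,-0.04,-0.018,-0.004,0,0.05,-0.04,-0.018,-0.004,0,0.05,-0.04,-0.018,-0.004,0,0.05,-0.04,-0.018,-0.004,0,0.05,-0.04,-0.018,-0.004,0,0.05,-0.04,-0.018,0,0,0.05,0,0,0,0,0.05]
}}

```text
clock: 46.6
tcp_pos: [496.2, -73.1, 268.9]
tcp_rot: [-0.022, 0.694, 0.719, 0.002]
contact_force: [2.1, -0.3, -1.5]
grip_width: 55.6
```

```bash
python3 - <<'E'
from h import *
plan(498,-205,250,2.1); tilt()
E
```

```text
t 46.6 tcp [496.2 -73.1 268.9] jawyaw 2.08 tool x yaw 92.0 w 55.6 F [ 2.1 -0.3 -1.5] q [-0.39  0.3   1.39  0.02  1.48 -0.43]
tool shift mm [-132.5   -2.5   14.5] norm 133.3
turn deg (tool z +): -0.02 or 179.98
sum-pi 0.0391 tooly z -0.0274 toolx z 0.0341
```

Request:
{"fn": "apply_moves", "kwargs": {
  "increments": [-0.044,0,0,0,0.05,-0.044,0,0,0,0.05,-0.044,0,0,0,0.05,0,0,0,0,0.05,0,0,0.045,0,0.05,0,0,0,0,0.05,0,0,0.045,0,0.05,0,0,0,0,0.05]
}}

```text
clock: 47.4
tcp_pos: [496.9, -201.2, 165.8]
tcp_rot: [-0.03, 0.693, 0.72, 0.002]
contact_force: [-0.8, 0.7, -0.2]
grip_width: 55.5
```

```bash
python3 - <<'E'
from h import *
plan(497.5,-205.5,120,2.1); tilt()
E
```

```text
t 47.4 tcp [ 496.9 -201.2  165.8] jawyaw 2.21 tool x yaw 92.1 w 55.5 F [-0.8  0.7 -0.2] q [-0.61  0.47  1.45  0.01  1.28 -0.65]
tool shift mm [-6.4  2.3 45.5] norm 46.0
turn deg (tool z +): 0.11 or -179.89
sum-pi 0.059 tooly z -0.0394 toolx z 0.0456
```

Request:
{"fn": "apply_moves", "kwargs": {
  "increments": [0.027,-0.036,0,0,0.05,0.027,-0.036,0,0,0.05,0.027,-0.036,0,0,0.05,0,0,0,0,0.05]
}}

```text
clock: 47.8
tcp_pos: [386.3, -121.7, 181.2]
tcp_rot: [-0.026, 0.692, 0.721, 0.003]
contact_force: [0.6, 0.1, -0.8]
grip_width: 55.7
```

Request:
{"fn": "apply_moves", "kwargs": {
  "increments": [-0.027,0.036,0,0,0.05,0,0,0,0,0.05,-0.027,0.036,0,0,0.05,0,0,0,0,0.05,-0.027,0.036,0,0,0.05,0,0,0,0,0.05]
}}

```text
clock: 48.4
tcp_pos: [504.4, -198.4, 186.4]
tcp_rot: [-0.022, 0.69, 0.723, 0.004]
contact_force: [0.3, -0.3, -0.1]
grip_width: 55.7
```

```bash
python3 - <<'E'
from h import *
plan(497.5,-205.5,120,2.1); tilt()
E
```

```text
t 48.4 tcp [ 504.4 -198.4  186.4] jawyaw 2.67 tool x yaw 92.6 w 55.7 F [ 0.3 -0.3 -0.1] q [-0.6   0.45  1.42  0.01  1.32 -0.65]
tool shift mm [-9.2 -5.5 66.3] norm 67.2
turn deg (tool z +): 0.57 or -179.43
sum-pi 0.0415 tooly z -0.0246 toolx z 0.0363
```

Works; one more cycle, then descend.

Request:
{"fn": "apply_moves", "kwargs": {
  "increments": [0.027,-0.036,0,0,0.05,0.027,-0.036,0,0,0.05,0.027,-0.036,0,0,0.05,0,0,0,0,0.05]
}}

```text
clock: 48.8
tcp_pos: [391.2, -120.0, 195.9]
tcp_rot: [-0.019, 0.69, 0.724, 0.004]
contact_force: [-0.1, -0.1, -0.9]
grip_width: 55.5
```

Request:
{"fn": "apply_moves", "kwargs": {
  "increments": [-0.027,0.034,0,0,0.05,0,0,0,0,0.05,-0.027,0.034,0,0,0.05,0,0,0,0,0.05,-0.03,0.031,0.02,0,0.05,0,0,0,0,0.05,0,0,0.035,0,0.05,0,0,0,0,0.05]
}}

```text
clock: 49.6
tcp_pos: [498.3, -198.2, 144.0]
tcp_rot: [-0.014, 0.689, 0.725, 0.005]
contact_force: [0.1, 0.7, 0.7]
grip_width: 55.7
```

```bash
python3 - <<'E'
from h import *
plan(497.5,-205.5,90,2.1); tilt()
E
```

```text
t 49.6 tcp [ 498.3 -198.2  144. ] jawyaw 2.93 tool x yaw 92.9 w 55.7 F [0.1 0.7 0.7] q [-0.61  0.48  1.5   0.02  1.19 -0.66]
tool shift mm [-8.8 -0.5 53.8] norm 54.5
turn deg (tool z +): 0.83 or -179.17
sum-pi 0.027 tooly z -0.0122 toolx z 0.0283
```

Request:
{"fn": "apply_moves", "kwargs": {
  "increments": [-0.007,0,0.03,0.8,0.05,0,0,0,0,0.05,0,0,0.025,0,0.05,0,0,0,0,0.05]
}}

```text
clock: 50.0
tcp_pos: [500.2, -204.0, 97.1]
tcp_rot: [-0.01, 0.693, 0.721, 0.006]
contact_force: [0.7, -0.0, -0.5]
grip_width: 55.6
```

```bash
python3 - <<'E'
from h import *
snap('wrist','w15');snap('side','s15')
plan(497.5,-205.5,63.5,2.1); tilt()
s=load('s15'); cv2.imwrite('pics/s15z.png',cv2.resize(s['pixels'][100:230,290:420],None,fx=5,fy=4.6,interpolation=2))
E
```

```text
t 50.1 tcp [ 501.7 -205.    99.6] jawyaw 2.22 tool x yaw 92.2 w 55.7 F [-0.9  0.  -0.3] q [-0.61  0.54  1.55  0.02  1.07 -0.66]
tool shift mm [-1.  -4.2 36. ] norm 36.3
turn deg (tool z +): 0.12 or -179.88
sum-pi 0.0111 tooly z 0.0004 toolx z 0.0188
```

View pics/s15z.png

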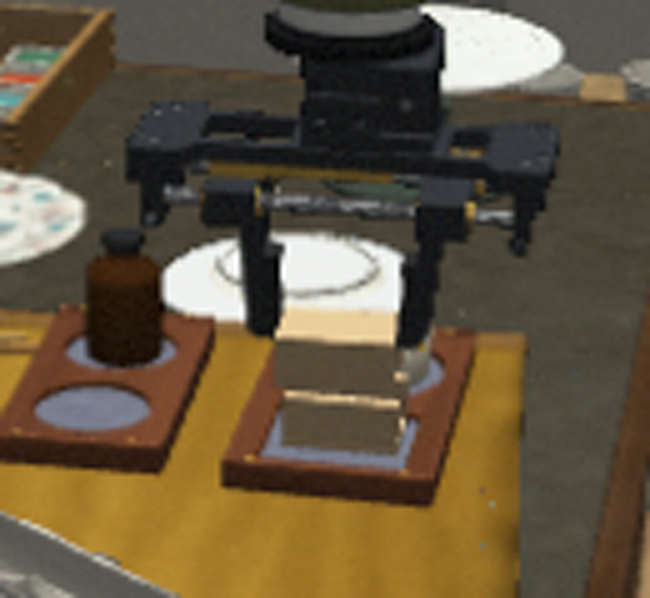

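View pics/w15.png

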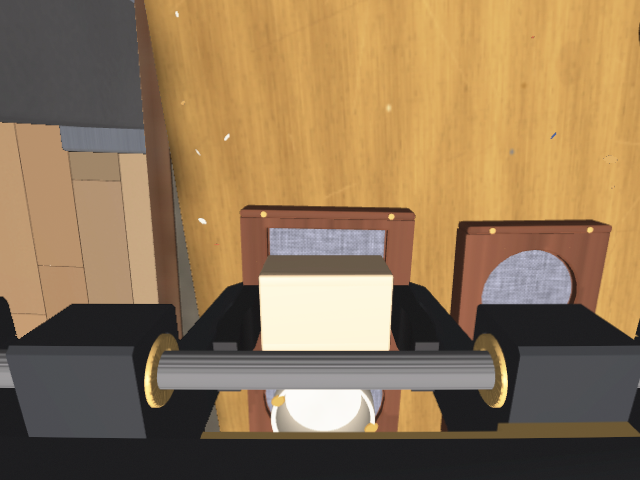

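```bash
python3 - <<'E'
from h import *
c=load('w15')
print('top near edge',toz(c,262,275,83).round(1),toz(c,389,275,83).round(1)); print('bottom near edge',toz(c,266,256,53).round(1),toz(c,384,256,53).round(1)); print('bay',toz(c,270,228,16).round(1),toz(c,386,229,16).round(1))
E
```

```text
top near edge [ 473.7 -187.1   83. ] [ 524.5 -184.9   83. ]
bottom near edge [ 470.5 -188.6   53. ] [ 527.1 -186.2   53. ]
bay [ 466.8 -183.5   16. ] [ 533.3 -181.3   16. ]
```

Request:
{"fn": "apply_moves", "kwargs": {
  "increments": [-0.001,-0.002,0.02,0,0.05,0,0,0,0,0.05]
}}

```text
clock: 50.3
tcp_pos: [501.3, -206.4, 84.0]
tcp_rot: [-0.003, 0.693, 0.721, 0.007]
contact_force: [-0.5, 0.8, -1.2]
grip_width: 55.4
```

```bash
python3 - <<'E'
from h import *
plan(498.5,-205.5,64,2.1); tilt()
E
```

```text
t 50.3 tcp [ 501.3 -206.4   84. ] jawyaw 2.26 tool x yaw 92.3 w 55.4 F [-0.5  0.8 -1.2] q [-0.62  0.56  1.57  0.02  1.02 -0.66]
tool shift mm [ 0.7 -2.9 20. ] norm 20.2
turn deg (tool z +): 0.16 or -179.84
sum-pi 0.0042 tooly z 0.006 toolx z 0.0147
```

Request:
{"fn": "apply_moves", "kwargs": {
  "increments": [0.001,-0.0025,0.013,0,0.05,0,0,0,0,0.05]
}}

```text
clock: 50.5
tcp_pos: [500.4, -206.0, 75.1]
tcp_rot: [-0.001, 0.693, 0.721, 0.008]
contact_force: [-0.7, -0.7, 0.2]
grip_width: 55.5
```

```bash
python3 - <<'E'
from h import *
plan(498.5,-205.5,63.5,2.1); tilt()
E
```

```text
t 50.5 tcp [ 500.4 -206.    75.1] jawyaw 2.28 tool x yaw 92.3 w 55.5 F [-0.7 -0.7  0.2] q [-0.62  0.57  1.58  0.02  0.99 -0.67]
tool shift mm [ 0.4 -2.  11.6] norm 11.8
turn deg (tool z +): 0.18 or -179.82
sum-pi -0.0012 tooly z 0.0104 toolx z 0.0114
```

Request:
{"fn": "apply_moves", "kwargs": {
  "increments": [0,-0.002,0.01,0,0.05,0,0,0,0,0.05]
}}

```text
clock: 50.7
tcp_pos: [499.6, -206.6, 67.5]
tcp_rot: [0.002, 0.693, 0.721, 0.008]
contact_force: [0.3, -0.2, -0.9]
grip_width: 55.6
```

Request:
{"fn": "apply_moves", "kwargs": {
  "increments": [0,0,0.003,0,0.05,0,0,0,0,0.05]
}}

```text
clock: 50.9
tcp_pos: [500.1, -206.8, 65.3]
tcp_rot: [0.002, 0.693, 0.721, 0.008]
contact_force: [-0.3, 0.2, -0.2]
grip_width: 55.7
```

Request:
{"fn": "apply_moves", "kwargs": {
  "increments": [0,0,0.002,0,0.05,0,0,0,0,0.05]
}}

```text
clock: 51.1
tcp_pos: [500.5, -207.0, 63.9]
tcp_rot: [0.003, 0.693, 0.721, 0.008]
contact_force: [0.1, -0.4, 0.5]
grip_width: 55.6
```

```bash
python3 - <<'E'
from h import *
snap('side','s16')
plan(498.5,-205.5,63.5,2.1); tilt()
s=load('s16'); cv2.imwrite('pics/s16z.png',cv2.resize(s['pixels'][120:230,300:410],None,fx=5.4,fy=5.4,interpolation=2))
E
```

```text
t 51.15 tcp [ 500.5 -207.    63.8] jawyaw 2.3 tool x yaw 92.3 w 55.7 F [-0.9  0.4  1.1] q [-0.62  0.59  1.59  0.02  0.95 -0.67]
tool shift mm [ 1.6 -1.9  0.3] norm 2.5
turn deg (tool z +): 0.2 or -179.8
sum-pi -0.0083 tooly z 0.016 toolx z 0.0071
```

View pics/s16z.png

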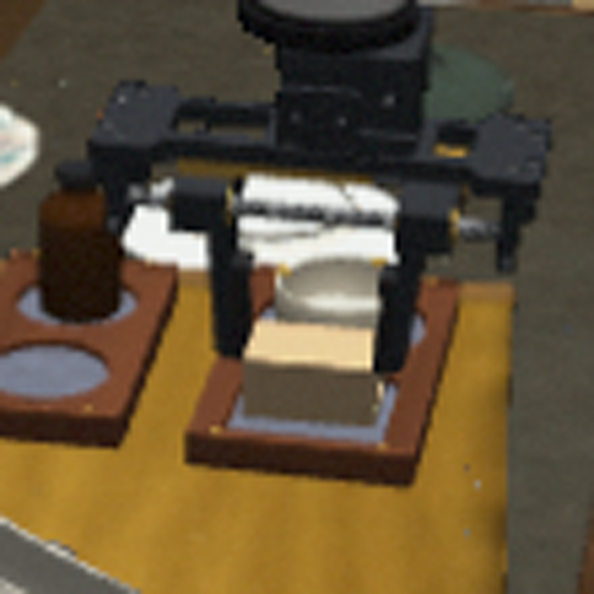

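Request:
{"fn": "apply_moves", "kwargs": {
  "increments": [0,0,0,0,0.07,0,0,0,0,0.075,0,0,0,0,0.075,0,0,0,0,0.075,0,0,-0.02,0,0.075,0,0,0,0,0.075,0,0,-0.045,0,0.088,0,0,-0.045,0,0.088,0,0,-0.045,0,0.088,0,0,0,0,0.088]
}}

```text
clock: 52.15
tcp_pos: [497.7, -208.2, 220.3]
tcp_rot: [0.0, 0.693, 0.721, 0.008]
contact_force: [-0.4, 0.3, -0.4]
grip_width: 87.8
```

Request:
{"fn": "apply_moves", "kwargs": {
  "increments": [0,0,-0.045,0,0.088,0,0,-0.03,0,0.088,0,0,0,0,0.088]
}}

```text
clock: 52.45
tcp_pos: [496.4, -208.8, 294.4]
tcp_rot: [-0.002, 0.693, 0.721, 0.008]
contact_force: [0.3, 0.4, -1.0]
grip_width: 88.0
```

```bash
python3 - <<'E'
from h import *
snap('wrist','w17');snap('side','s17')
plan(431,264,250,2.1); tilt()
s=load('s17'); cv2.imwrite('pics/s17z.png',cv2.resize(s['pixels'][140:220,300:410],None,fx=6,fy=6,interpolation=2))
E
```

```text
t 52.55 tcp [ 495.7 -208.3  291.1] jawyaw 2.27 tool x yaw 92.3 w 88.0 F [-0.5  0.4 -0.8] q [-0.62  0.34  1.27  0.02  1.54 -0.67]
tool shift mm [473.7 -46.1  48.9] norm 478.5
turn deg (tool z +): 0.17 or -179.83
sum-pi 0.0076 tooly z 0.0036 toolx z 0.0169
```

View pics/s17z.png

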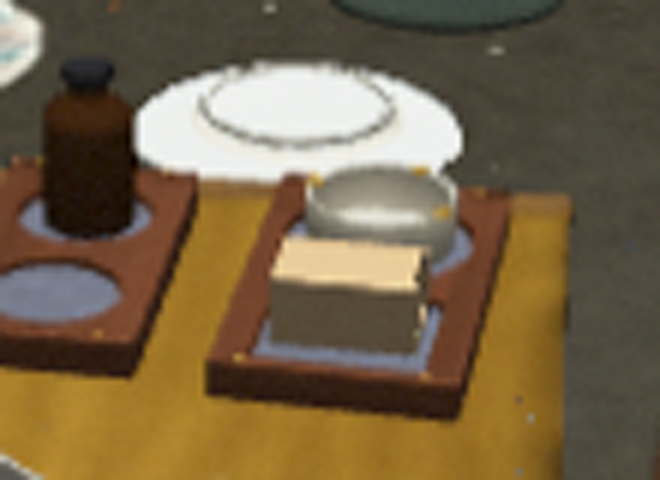

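View pics/w17.png

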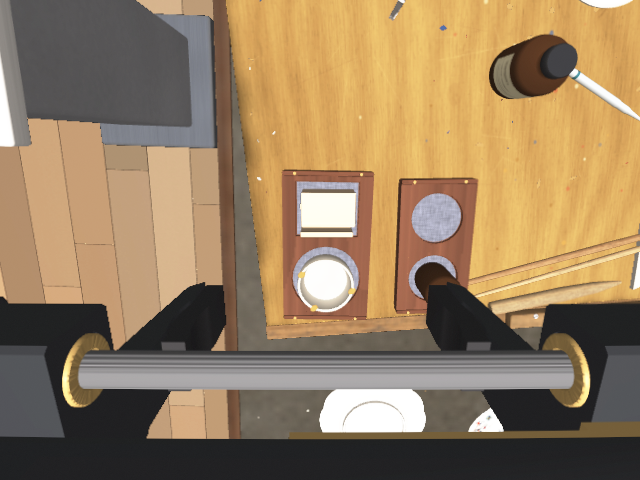

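```bash
python3 - <<'E'
from h import *
c=load('w17'); im=c['pixels']; hsv=cv2.cvtColor(im,cv2.COLOR_BGR2HSV)
m=((hsv[...,1]<90)&(hsv[...,2]>190)).astype(np.uint8); mm=m*0; mm[185:245,298:358]=m[185:245,298:358]
for k in cv2.findContours(mm,0,2)[0]:
    if cv2.contourArea(k)<30: continue
    for z in (47,41):
        P=np.array([toz(c,*p,z)[:2] for p in k[:,0].astype(float)],np.float32); print(z,cv2.minAreaRect(P))
E
```

```text
47 ((499.6031494140625, -209.5409698486328), (60.55723571777344, 53.018890380859375), 2.248199939727783)
41 ((499.71844482421875, -210.68824768066406), (61.53455352783203, 53.87453842163086), 2.2481882572174072)
```

Request:
{"fn": "apply_moves", "kwargs": {
  "increments": [0.043,-0.004,0,0,0.088,0.043,-0.004,0,0,0.088,0.043,-0.004,0,0,0.088,0.043,-0.004,0,0,0.088,0.043,-0.004,0,0,0.088,0.043,-0.004,0,0,0.088,0.043,-0.004,0,0,0.088,0.043,-0.004,0,0,0.088,0.043,-0.004,0,0,0.088,0,0,0,0,0.088]
}}

```text
clock: 53.55
tcp_pos: [437.6, 190.8, 276.2]
tcp_rot: [-0.021, 0.695, 0.719, -0.003]
contact_force: [0.3, -0.7, 0.0]
grip_width: 87.6
```

```bash
python3 - <<'E'
from h import *
snap('wrist','w18')
plan(431,264,150,2.1); tilt()
E
```

```text
t 53.6 tcp [438.  188.9 275.9] jawyaw 1.93 tool x yaw 91.9 w 88.1 F [-0.3 -0.7 -0.3] q [0.14 0.25 1.45 0.03 1.47 0.11]
tool shift mm [ 72.1  -0.2 127.8] norm 146.7
turn deg (tool z +): -0.17 or 179.83
sum-pi 0.0311 tooly z -0.034 toolx z 0.025
```

View pics/w18.png

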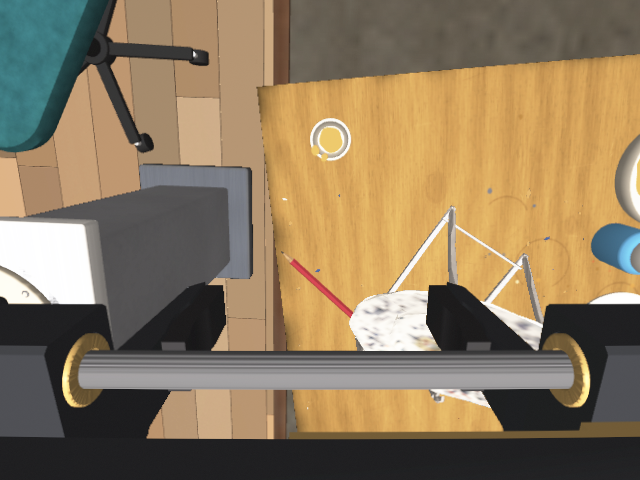

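```bash
python3 - <<'E'
from h import *
c=load('w18')
for p in [(330,119),(330,160),(310,139),(351,139)]: print(toz(c,*p,26).round(1))
E
```

```text
[429.7 282.8  26. ]
[431.3 243.8  26. ]
[410.8 263.3  26. ]
[451.1 264.8  26. ]
```

Request:
{"fn": "apply_moves", "kwargs": {
  "increments": [0.04,0,0,0,0.088,0,0,0,0,0.088,0.032,0,0.02,0,0.088,0,0,0,0,0.088,0,0,0.04,0,0.088,0,0,0,0,0.088,0,0,0.04,0,0.088,0,0,0,0,0.088]
}}

```text
clock: 54.4
tcp_pos: [434.2, 255.5, 170.1]
tcp_rot: [-0.022, 0.698, 0.715, -0.009]
contact_force: [-0.6, -0.3, 0.9]
grip_width: 88.0
```

```bash
python3 - <<'E'
from h import *
snap('wrist','w19')
plan(431,264,100,2.1); tilt()
E
```

```text
t 54.45 tcp [436.1 256.2 173.3] jawyaw 1.42 tool x yaw 91.4 w 87.6 F [1.2 0.3 1.4] q [0.28 0.4  1.55 0.03 1.23 0.25]
tool shift mm [ 6.4 -2.2 73.6] norm 73.9
turn deg (tool z +): -0.68 or 179.32
sum-pi 0.0302 tooly z -0.0366 toolx z 0.0209
```

View pics/w19.png

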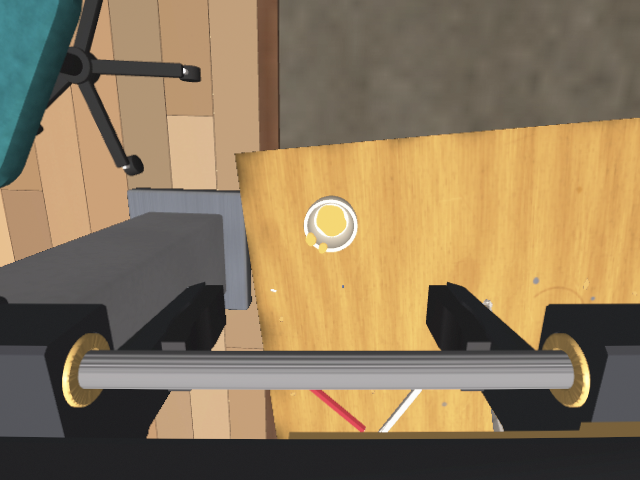

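Request:
{"fn": "apply_moves", "kwargs": {
  "increments": [0.006,-0.002,0.035,0,0.088,0,0,0,0,0.088,0,0,0.035,0,0.088,0,0,0,0,0.088,0,0,0.03,0,0.088,0,0,0,0,0.088]
}}

```text
clock: 55.05
tcp_pos: [441.9, 264.1, 89.7]
tcp_rot: [-0.014, 0.699, 0.715, 0.006]
contact_force: [-0.7, 0.6, 0.7]
grip_width: 87.9
```

```bash
python3 - <<'E'
from h import *
plan(431,263.5,30.5,2.1); tilt()
E
```

```text
t 55.05 tcp [441.9 264.1  89.7] jawyaw 1.28 tool x yaw 91.3 w 87.9 F [-0.7  0.6  0.7] q [0.3  0.52 1.64 0.04 0.99 0.25]
tool shift mm [ -2.  -10.2  59.3] norm 60.2
turn deg (tool z +): -0.82 or 179.18
sum-pi 0.0038 tooly z -0.0114 toolx z 0.0275
```

Request:
{"fn": "apply_moves", "kwargs": {
  "increments": [-0.002,-0.01,0.02,0,0.088,0,0,0,0,0.088,0,0,0.03,0,0.088,0,0,0,0,0.088]
}}

```text
clock: 55.45
tcp_pos: [439.2, 264.9, 51.6]
tcp_rot: [-0.009, 0.699, 0.715, 0.014]
contact_force: [-0.2, 0.5, -0.1]
grip_width: 88.1
```

```bash
python3 - <<'E'
from h import *
plan(431,263.5,30.5,2.1); tilt()
E
```

```text
t 55.45 tcp [439.2 264.9  51.6] jawyaw 1.27 tool x yaw 91.3 w 88.1 F [-0.2  0.5 -0.1] q [0.3  0.57 1.69 0.04 0.87 0.25]
tool shift mm [-1.9 -8.3 21. ] norm 22.6
turn deg (tool z +): -0.83 or 179.17
sum-pi -0.0144 tooly z 0.0061 toolx z 0.0325
```

Request:
{"fn": "apply_moves", "kwargs": {
  "increments": [-0.002,-0.008,0.01,0,0.088,0,0,0,0,0.088,0,0,0.013,0,0.088,0,0,0,0,0.088]
}}

```text
clock: 55.85
tcp_pos: [437.6, 265.0, 36.9]
tcp_rot: [-0.006, 0.699, 0.715, 0.02]
contact_force: [-0.1, -0.2, 0.2]
grip_width: 87.9
```

```bash
python3 - <<'E'
from h import *
plan(431,263.5,30.5,2.1); tilt()
E
```

```text
t 55.85 tcp [437.6 265.   36.9] jawyaw 1.26 tool x yaw 91.3 w 87.9 F [-0.1 -0.2  0.2] q [0.3  0.59 1.72 0.04 0.81 0.25]
tool shift mm [-1.6 -6.7  6.2] norm 9.3
turn deg (tool z +): -0.84 or 179.16
sum-pi -0.0283 tooly z 0.0194 toolx z 0.0365
```

Request:
{"fn": "apply_moves", "kwargs": {
  "increments": [-0.002,-0.012,0.006,0,0.088,0,0,0,0,0.088,0,0,0,0,0.088]
}}

```text
clock: 56.15
tcp_pos: [427.9, 263.5, 32.5]
tcp_rot: [-0.005, 0.699, 0.715, 0.021]
contact_force: [0.9, 0.8, 0.8]
grip_width: 88.1
```

```bash
python3 - <<'E'
from h import *
plan(431,263.5,30.5,2.1); tilt()
E
```

```text
t 56.15 tcp [427.9 263.5  32.5] jawyaw 1.25 tool x yaw 91.3 w 88.1 F [0.9 0.8 0.8] q [0.3  0.59 1.75 0.04 0.77 0.25]
tool shift mm [-0.2  3.   2. ] norm 3.6
turn deg (tool z +): -0.85 or 179.15
sum-pi -0.0321 tooly z 0.0231 toolx z 0.0375
```

Request:
{"fn": "apply_moves", "kwargs": {
  "increments": [0,0.002,0,0,0.07,0,0,0,0,0.05,0,0,0,0,0.035,0,0,0,0,0.035,0,0,0,0,0.035,0,0,0,0,0.035,0,0,0,0,0.035,0,0,0,0,0.035],
  "grip_force": 10
}}

```text
clock: 56.95
tcp_pos: [432.1, 263.9, 33.7]
tcp_rot: [-0.005, 0.699, 0.715, 0.023]
contact_force: [0.2, 0.9, 0.3]
grip_width: 40.2
```

Request:
{"fn": "apply_moves", "kwargs": {
  "increments": [0,0,-0.02,0,0.035,0,0,-0.04,0,0.035,0,0,-0.045,0,0.035,0,0,-0.045,0,0.035,0,0,-0.045,0,0.035,0,0,-0.02,0,0.035,0,0,0,0,0.035]
}}

```text
clock: 57.65
tcp_pos: [425.8, 255.0, 256.0]
tcp_rot: [-0.006, 0.699, 0.715, 0.021]
contact_force: [-0.0, 0.1, -0.8]
grip_width: 39.9
```

```bash
python3 - <<'E'
from h import *
snap('wrist','w20')
plan(623,-219,250,2.1); tilt()
E
```

```text
t 57.7 tcp [425.4 254.9 254.6] jawyaw 1.23 tool x yaw 91.3 w 40.5 F [ 0.2 -0.5 -0.7] q [0.29 0.28 1.47 0.03 1.36 0.26]
tool shift mm [-478.1  187.2   -9.1] norm 513.5
turn deg (tool z +): -0.87 or 179.13
sum-pi -0.0285 tooly z 0.0197 toolx z 0.0364
```

View pics/w20.png

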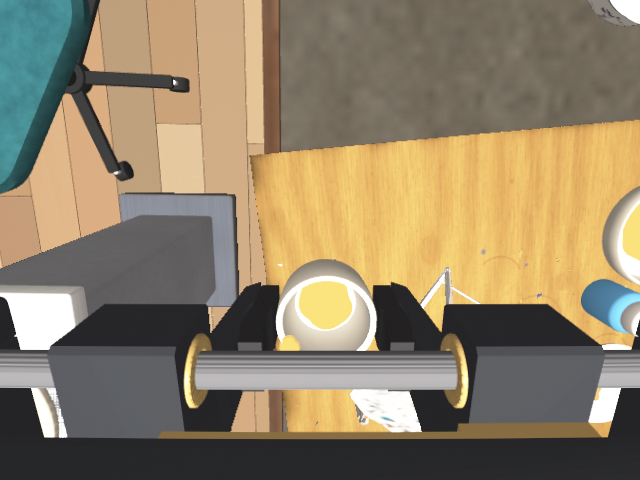

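Request:
{"fn": "apply_moves", "kwargs": {
  "increments": [-0.02,0.008,-0.01,-0.9,0.035,-0.04,0.0156,-0.004,0,0.035,-0.04,0.0156,-0.004,0,0.035,-0.04,0.0156,-0.004,0,0.035,-0.04,0.0156,-0.004,0,0.035,-0.04,0.0156,-0.004,0,0.035,-0.04,0.0156,-0.004,0,0.035,-0.04,0.0156,-0.004,0,0.035,-0.04,0.0156,0,0,0.035,0,0,0,0,0.035]
}}

```text
clock: 58.7
tcp_pos: [571.4, -93.4, 258.9]
tcp_rot: [-0.02, 0.692, 0.721, 0.01]
contact_force: [-1.0, -0.1, -1.2]
grip_width: 40.2
```

```bash
python3 - <<'E'
from h import *
plan(623,-219,230,2.1); tilt()
E
```

```text
t 58.7 tcp [571.4 -93.4 258.9] jawyaw 2.39 tool x yaw 92.4 w 40.2 F [-1.  -0.1 -1.2] q [-0.38  0.44  1.2   0.03  1.53 -0.42]
tool shift mm [-128.7   46.7   22.8] norm 138.8
turn deg (tool z +): 0.29 or -179.71
sum-pi 0.0298 tooly z -0.0134 toolx z 0.0428
```

Request:
{"fn": "apply_moves", "kwargs": {
  "increments": [-0.043,0.0156,0,0,0.035,0,0,0,0,0.035,-0.043,0.0156,0,0,0.035,0,0,0,0,0.035,-0.043,0.0156,0,0,0.035,0,0,0,0,0.035,0,0,0.04,0,0.035,0,0,0,0,0.035,0,0,0.04,0,0.035,0,0,0,0,0.035]
}}

```text
clock: 59.7
tcp_pos: [618.5, -210.3, 154.4]
tcp_rot: [-0.035, 0.691, 0.722, 0.007]
contact_force: [-0.3, -0.5, -0.3]
grip_width: 40.3
```

```bash
python3 - <<'E'
from h import *
plan(623,-219,100,2.1); tilt()
E
```

```text
t 59.7 tcp [ 618.5 -210.3  154.4] jawyaw 2.65 tool x yaw 92.5 w 40.3 F [-0.3 -0.5 -0.3] q [-0.52  0.67  1.1   0.03  1.44 -0.57]
tool shift mm [-12.1   6.1  53.6] norm 55.3
turn deg (tool z +): 0.55 or -179.45
sum-pi 0.0639 tooly z -0.0375 toolx z 0.06
```

Request:
{"fn": "apply_moves", "kwargs": {
  "increments": [0.017,-0.0417,0,0,0.035,0.017,-0.0417,0,0,0.035,0.017,-0.0417,0,0,0.035,0,0,0,0,0.035]
}}

```text
clock: 60.1
tcp_pos: [489.5, -161.9, 169.4]
tcp_rot: [-0.031, 0.689, 0.724, 0.008]
contact_force: [0.9, -0.4, -0.9]
grip_width: 40.1
```

Request:
{"fn": "apply_moves", "kwargs": {
  "increments": [-0.017,0.0417,0,0,0.035,0,0,0,0,0.035,-0.017,0.0417,0,0,0.035,0,0,0,0,0.035,-0.017,0.0417,0,0,0.035,0,0,0,0,0.035]
}}

```text
clock: 60.7
tcp_pos: [620.7, -204.4, 172.8]
tcp_rot: [-0.03, 0.688, 0.725, 0.009]
contact_force: [-0.5, 0.8, 0.2]
grip_width: 40.1
```

Request:
{"fn": "apply_moves", "kwargs": {
  "increments": [0.017,-0.0417,0,0,0.035,0.017,-0.0417,0,0,0.035,0.017,-0.0417,0,0,0.035,0,0,0,0,0.035]
}}

```text
clock: 61.1
tcp_pos: [489.3, -157.0, 182.7]
tcp_rot: [-0.028, 0.688, 0.726, 0.009]
contact_force: [0.6, 0.8, -0.6]
grip_width: 39.8
```

Request:
{"fn": "apply_moves", "kwargs": {
  "increments": [-0.017,0.0417,0,0,0.035,0,0,0,0,0.035,-0.017,0.0417,0,0,0.035,0,0,0,0,0.035,-0.017,0.0417,0,0,0.035,0,0,0,0,0.035]
}}

```text
clock: 61.7
tcp_pos: [616.4, -198.6, 182.1]
tcp_rot: [-0.029, 0.687, 0.726, 0.009]
contact_force: [-1.8, 0.1, 0.0]
grip_width: 40.2
```

```bash
python3 - <<'E'
from h import *
plan(623,-219,100,2.1); tilt()
E
```

```text
t 61.7 tcp [ 616.4 -198.6  182.1] jawyaw 3.2 tool x yaw 93.1 w 40.2 F [-1.8  0.1  0. ] q [-0.51  0.63  1.09  0.03  1.47 -0.56]
tool shift mm [-25.2   7.6  80.6] norm 84.8
turn deg (tool z +): 1.1 or -178.9
sum-pi 0.0522 tooly z -0.027 toolx z 0.0549
```

Request:
{"fn": "apply_moves", "kwargs": {
  "increments": [-0.02,0.006,0.012,0,0.035,0,0,0,0,0.035,0,0,0.015,0,0.035,0,0,0,0,0.035,0,0,0.015,0,0.035,0,0,0,0,0.035,0,0,0.015,0,0.035,0,0,0,0,0.035,0,0,0.015,0,0.035,0,0,0,0,0.035]
}}

```text
clock: 62.7
tcp_pos: [622.3, -211.7, 124.9]
tcp_rot: [-0.02, 0.686, 0.727, 0.012]
contact_force: [-1.2, -0.6, -0.5]
grip_width: 40.5
```

```bash
python3 - <<'E'
from h import *
plan(624,-219,80,2.1); tilt()
E
```

```text
t 62.7 tcp [ 622.3 -211.7  124.9] jawyaw 3.4 tool x yaw 93.4 w 40.5 F [-1.2 -0.6 -0.5] q [-0.52  0.69  1.15  0.03  1.34 -0.59]
tool shift mm [-9.4  1.8 44.5] norm 45.5
turn deg (tool z +): 1.3 or -178.7
sum-pi 0.0343 tooly z -0.011 toolx z 0.0457
```

Request:
{"fn": "apply_moves", "kwargs": {
  "increments": [-0.009,0,0.012,0,0.035,0,0,0,0,0.035,0,0,0.012,0,0.035,0,0,0,0,0.035,0,0,0.012,0,0.035,0,0,0,0,0.035,0,0,0.01,0,0.035,0,0,0,0,0.035]
}}

```text
clock: 63.5
tcp_pos: [623.3, -219.9, 78.8]
tcp_rot: [-0.018, 0.686, 0.727, 0.012]
contact_force: [-0.4, -0.1, -0.0]
grip_width: 40.2
```

```bash
python3 - <<'E'
from h import *
snap('wrist','w21')
plan(624,-219,45,2.1); tilt()
E
```

```text
t 63.55 tcp [ 623.8 -220.2   79.9] jawyaw 3.39 tool x yaw 93.4 w 40.3 F [ 0.  -0.2  0.4] q [-0.53  0.74  1.18  0.03  1.24 -0.6 ]
tool shift mm [-0.3  0.4 34.9] norm 34.9
turn deg (tool z +): 1.29 or -178.71
sum-pi 0.028 tooly z -0.0054 toolx z 0.042
```

View pics/w21.png

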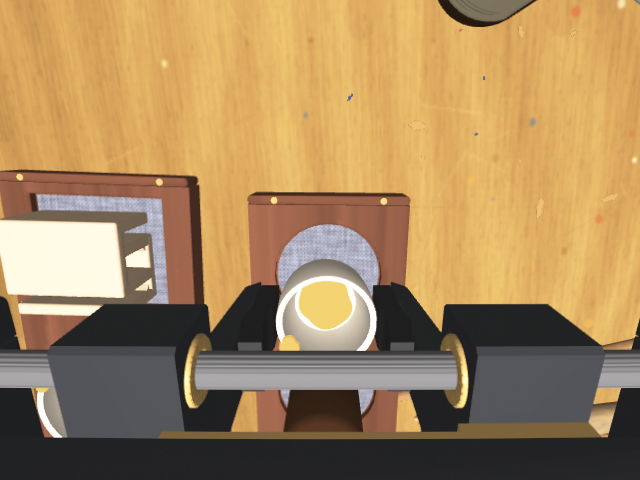

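Request:
{"fn": "apply_moves", "kwargs": {
  "increments": [0,0,0.012,0,0.035,0,0,0,0,0.035,0,0,0.012,0,0.035,0,0,0,0,0.035]
}}

```text
clock: 63.95
tcp_pos: [623.8, -219.1, 54.1]
tcp_rot: [-0.017, 0.686, 0.728, 0.013]
contact_force: [0.6, -0.4, -0.2]
grip_width: 40.0
```

```bash
python3 - <<'E'
from h import *
plan(624,-219,45,2.1); tilt()
E
```

```text
t 63.95 tcp [ 623.8 -219.1   54.1] jawyaw 3.4 tool x yaw 93.4 w 40.0 F [ 0.6 -0.4 -0.2] q [-0.53  0.77  1.21  0.03  1.19 -0.6 ]
tool shift mm [-0.3  0.3  9.1] norm 9.1
turn deg (tool z +): 1.3 or -178.7
sum-pi 0.0273 tooly z -0.0048 toolx z 0.0416
```

Request:
{"fn": "apply_moves", "kwargs": {
  "increments": [0,0,0.006,0,0.035,0,0,0,0,0.035,0,0,0.003,0,0.035,0,0,0,0,0.035]
}}

```text
clock: 64.35
tcp_pos: [623.9, -219.0, 44.8]
tcp_rot: [-0.016, 0.686, 0.728, 0.013]
contact_force: [-0.4, 0.3, -0.2]
grip_width: 40.0
```

Request:
{"fn": "apply_moves", "kwargs": {
  "increments": [0,0,0,0,0.045,0,0,0,0,0.05,0,0,0,0,0.058,0,0,0,0,0.058,0,0,-0.015,0,0.058,0,0,0,0,0.058,0,0,-0.04,0,0.058,0,0,-0.045,0,0.058,0,0,-0.045,0,0.08,0,0,0,0,0.088]
}}

```text
clock: 65.35
tcp_pos: [624.6, -224.7, 191.4]
tcp_rot: [-0.018, 0.686, 0.728, 0.012]
contact_force: [0.6, -0.2, 0.5]
grip_width: 71.9
```

Request:
{"fn": "apply_moves", "kwargs": {
  "increments": [0.04,-0.02,-0.04,0,0.088,0.04,-0.02,-0.04,0,0.088,0,0,0,0,0.088]
}}

```text
clock: 65.65
tcp_pos: [586.1, -160.7, 260.1]
tcp_rot: [-0.02, 0.686, 0.727, 0.012]
contact_force: [0.1, -0.5, 0.6]
grip_width: 88.0
```

```bash
python3 - <<'E'
from h import *
snap('wrist','w22');s=snap('side','s22'); snap('scene','sc22')
plan(); tilt()
cv2.imwrite('pics/s22z.png',cv2.resize(s['pixels'][140:240,230:400],None,fx=4.7,fy=4.7,interpolation=2))
E
```

```text
t 65.8 tcp [ 586.3 -163.5  254.4] jawyaw 3.17 tool x yaw 93.1 w 88.0 F [-0.8 -0.8 -0.2] q [-0.48  0.5   1.11  0.03  1.57 -0.53]
tool shift mm [0. 0. 0.] norm 0.0
sum-pi 0.0404 tooly z -0.0178 toolx z 0.0493
```

View pics/w22.png

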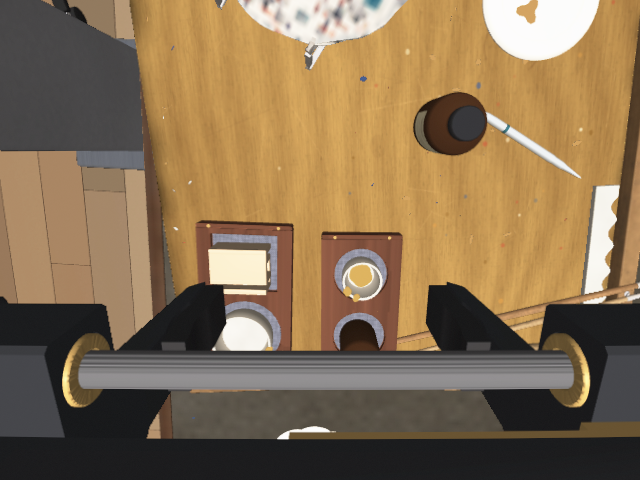

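View pics/s22z.png

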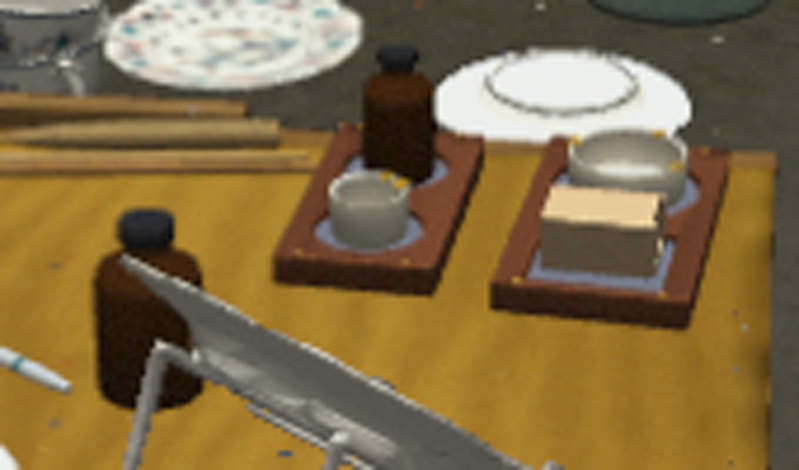

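View pics/sc22.png

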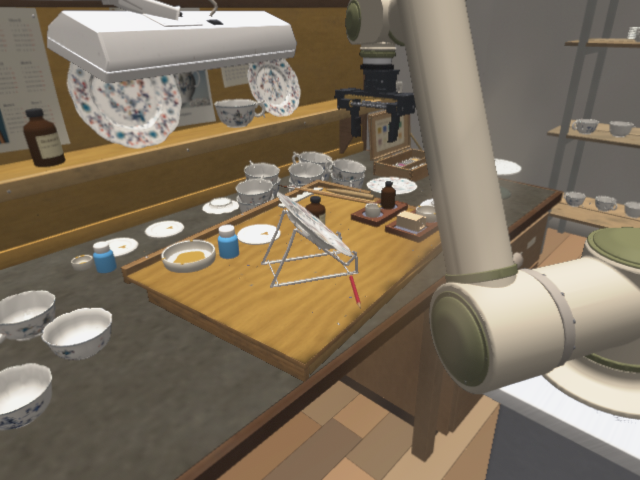

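```bash
python3 - <<'E'
from h import *
c=load('w22'); im=c['pixels']
cv2.imwrite('pics/w22z.png',cv2.resize(im[210:360,180:420],(800,500),interpolation=2))
print('small dish rim px',[toz(c,*p,37).round(1)[:2].tolist() for p in [(343,281),(381,281),(362,261),(362,300)]])
print('upper top corners z47',[toz(c,*p,47).round(1)[:2].tolist() for p in [(209,249),(268,249),(210,290),(266,288)]])
print('lb cap',toz(c,467,123,89).round(1))
c=load('w12'); print('med rim',[toz(c,*p,37).round(1)[:2].tolist() for p in [(298,208),(359,208),(328,178),(328,238)]]); print('bottle cap',toz(c,419,97,85).round(1))
E
python3 trays.py w22 w12
```

```text
small dish rim px [[604.3, -219.5], [642.2, -217.1], [621.5, -197.5], [624.9, -238.6]]
upper top corners z47 [[473.4, -191.8], [530.0, -188.3], [473.7, -233.6], [528.9, -227.9]]
lb cap [687.6 -66.6  89. ]
med rim [[483.8, -272.6], [521.5, -319.8], [525.3, -277.4], [478.4, -315.1]]
bottle cap [ 624.1 -290.7   85. ]
w22 px [359. 328.] ctr [ 626.5 -284.4] size [54.6 41.4] ang 6.9
w22 px [258. 317.] ctr [ 514.9 -279.3] size [33.2 74.1] ang 52.4
w22 px [360. 264.] ctr [ 621.7 -212.6] size [54.5 42.2] ang 13.9
w22 px [255. 252.] ctr [ 500.4 -212.7] size [66.2 58.3] ang 1.6
w22 px [111. 163.] ctr [ 364.  -114.7] size [68.1 16.7] ang 3.1
w12 px [184. 266.] ctr [ 347.5 -214.7] size [22.2 87. ] ang 89.8
w12 px [332. 193.] ctr [ 507.3 -293.5] size [63.9 76.3] ang 27.5
w12 px [266. 152.] ctr [ 500.  -213.9] size [66.7 58.6] ang 1.3
w12 px [395. 106.] ctr [ 621.1 -287.8] size [54.  41.5] ang 60.8
w12 px [343.  56.] ctr [ 623.1 -219.5] size [53.5 54.5] ang 63.1
```

View pics/w22z.png

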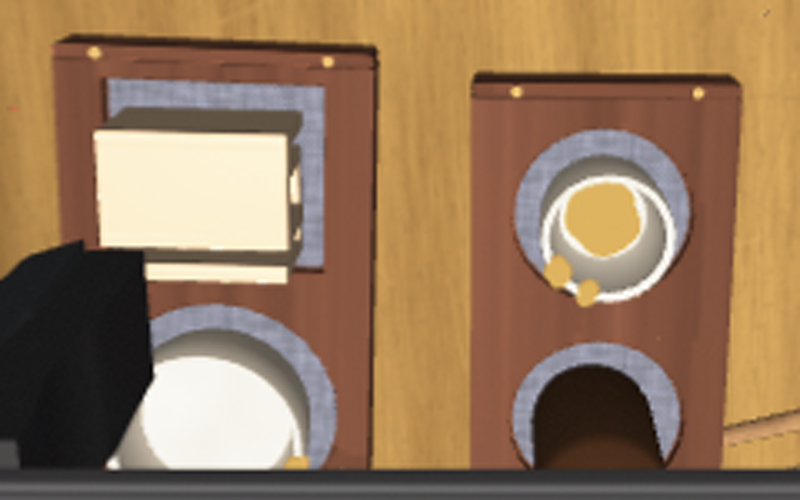

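```bash
python3 - <<'E'
from h import *
c=load('w22'); print([toz(c,*p,47).round(1)[:2].tolist() for p in [(209,249.6),(267,251),(210,283.5),(266,285)]])
print(arm.job_done())
E
```

```text
[[473.4, -192.4], [529.1, -190.3], [473.8, -226.8], [528.8, -224.8]]
the job is handed in; nothing more can be done
None
```

Both trays are made up and the job is handed in, at about 66 s on the clock. It gave no verdict, so the results below come from my own camera checks.

- **Gilder's tray:** the small bottle is upright in the −y well, about 2 mm from its centre. The small dish is in the +y well, about 1–2 mm off centre.
- **Kiln tray:** the medium dish is in its round well, about 1 mm off centre. The trough-up setter is in the bay, and the trough-down one interlocks on it about 12–13 mm to the side. They are parallel to within a degree or so, and within about 4 mm along.
- **Height of the upper setter:** I judged this from the gripper height at release, which was about 6 mm above the lower one, and from the pictures. I did not measure it separately.
- **Larger bottle:** still upright, and within a few millimetres of where it started.

Two readings were less clean. The tool tilted up to about 4.5° while moving, so I brought it back before the setter placements. The small bottle and small dish were let go at about 2.5° of tool tilt, and both look flat in the last pictures. One automatic outline of the upper setter merged with the lower flange, so I used its top corners instead.

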